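# Strip a seam-welding jig: clear straps, pry the bracket loose, draw the backing bar

## Task

Strip the welding jig. First take the loose clamp straps off it and lay them in the grey tray; then work the blade of the pry bar under the overhanging edge of the welded bracket, lever it up over the jig's round heel bar until it pops free above the two sprung plungers (do not pull a still-gripped bracket off by hand), lay the pry bar back on the bench clear of the jig and stand the bracket flat in the middle of the cooling rack. Last, draw the copper backing bar level out of its slot by its tab and lay it right way up, tab upward, in the tray with the straps, leaving the hammer, the tape and the flanged cone where they are.

Things in the scene. Friction and masses are not known exactly. Their poses are not given: they have to be found in the camera images.
- jig: Steel welding jig fixed to the bench, base 210 x 130 x 12 mm, with a 68 mm wide neck to y = +116 at the pry end. Origin at bench level under the middle of the plate seat; x across, +y to the pry end (neck, heel bar), -y to the copper bar's tab, z up. Heel rails under the straps' outer ends: tops at z = 58, x = +-64 to +-105, y = -75 to 28. Back stops, 66 high, behind the plate at y = -72.
- seat (a point): Middle of the plate seat (jig x = 0, y = 0, z = 50). The seat spans jig x = -60 to 60, y = -75 to 50; the plate, centred on it, overhangs it by 20 mm at the pry end, and under that overhang it is open down to the 12 mm base.
- slot_mouth (a point): Open end of the T slot, on its floor (jig x = 0, y = -75, z = 34). The slot runs along the jig's y to y = +36: 33 mm wide and 10 mm high, with lips above (6 mm thick) that leave 17 mm open at the top. The copper bar comes clear after a pull of 105 mm along the jig's -y.
- heel_mid (a point): Centre of the round steel heel bar, the fulcrum, fixed to the jig: 16 mm diameter, axis along the jig's x, at jig y = +102, z = 42 (top at z = 50, level with the underside of the seated plate), 32 mm out from the plate's overhanging edge. Cheek plates 62 high stand at jig x = +-27 to +-34 beside it.
- bracket: Welded aluminium bracket, 0.38 kg: plate 100 (x) x 140 (y) x 8 mm with a weld seam along y, and an upright lug across its middle, 60 (x) x 10 (y) mm, from z = 8 to z = 53. Origin under the plate's centre. It starts in the jig with the same axes, gripped at both long edges by sprung plungers: some 70 N at the plungers starts it upward.
- pry_edge (a point): Middle of the lower edge of the bracket's overhanging end (bracket x = 0, y = +70, z = 0); at jig z = 50 when seated. Levered to jig z = 61 or more it clears the plungers, which snap in 4 mm under the plate and hold it up (edge then stays at about jig z = 58, plate tilted about 0.06 rad).
- plunger_a (a joint): Sprung plunger at the bracket's +x edge, an upright 10 mm pin at jig x = +55, y = +40, top at z = 56.5, sliding across the jig; a fixed guide post, 68 high, stands just beyond it at y = 46 to 50, 1.5 mm off the plate. About 0 m while it grips the plate's edge with about 60 N; 0.004 when snapped in under the plate.
- plunger_b (a joint): The same at the -x edge (jig x = -55, y = +40).
- pry_bar: Straight pry bar, 0.35 kg. Black grip 110 (x) x 24 (y) x 20 (z) mm, origin under the middle of the grip; steel shaft 16 wide x 8 thick from x = 50 to 190, blade 22 wide x 4 thick from x = 185 to 215, both centred on z = 10. Centre of mass at about x = 36. Starts on the bench at the robot's left.
- pry_tip (a point): Middle of the end of the pry bar's blade, at pry bar x = 215, z = 10.
- backing_bar: Copper bar, 0.55 kg, in the jig's T slot. Origin at the underside below its tab (jig y = -120, z = 34 at the start); it runs from y = -5 to +150: flange 30 (x) x 8 mm, web 14 wide up to z = 15.5 from y = 48 on. The upright tab at the origin, 30 (x) x 10 (y) mm, rises to z = 52. Play 1.5 mm each side, 2 mm in height: askew or tilted it binds.
- strap1: Loose steel clamp strap 1, 70 (x) x 22 (y) x 14 (z) mm, 0.16 kg, origin under its centre; may be absent. It starts flat at z = 58 on the jig at about jig x = 71, y = -52, long side across the jig, inner end on the bracket, outer end on the heel rail. Nothing fastens it.
- strap2: Loose steel clamp strap 2, 70 (x) x 22 (y) x 14 (z) mm, 0.16 kg, origin under its centre; may be absent. It starts flat at z = 58 on the jig at about jig x = 71, y = 6, long side across the jig, inner end on the bracket, outer end on the heel rail. Nothing fastens it.
- strap3: Loose steel clamp strap 3, 70 (x) x 22 (y) x 14 (z) mm, 0.16 kg, origin under its centre; may be absent. It starts flat at z = 58 on the jig at about jig x = -71, y = -52, long side across the jig, inner end on the bracket, outer end on the heel rail. Nothing fastens it.
- strap4: Loose steel clamp strap 4, 70 (x) x 22 (y) x 14 (z) mm, 0.16 kg, origin under its centre; may be absent. It starts flat at z = 58 on the jig at about jig x = -71, y = 6, long side across the jig, inner end on the bracket, outer end on the heel rail. Nothing fastens it.
- tray: Grey open steel tray fixed to the bench, 160 (x) x 230 (y) x 30 mm, walls and floor 4 mm. Origin under its centre.
- rack: Low cooling rack of steel bars fixed to the bench, 140 x 140 mm, top at z = 20. Origin under its centre, at bench level.
- hammer: Bystander: hammer with a dark handle about 230 mm long (along its y) and an 85 mm head, lying beyond the jig. Origin on the bench under the handle.
- cone: Bystander: stainless reducer cone on a flange, 105 mm tall, 104 mm wide, standing on its flange. Origin under its centre.
- tape: Bystander: tape measure, 70 x 42 x 66 mm, standing on the bench on the robot's side of the jig. Origin under its centre.

How it is judged:
On the way, in this order (a step that is already met when the one before it is completed fails the run):
1. every clamp strap lies in the tray (x of strap1 in the frame of tray between -0.074 and 0.074 m and y of strap1 in the frame of tray between -0.109 and 0.109 m and z of each of strap1, strap2, strap3, strap4 in the frame of tray below 0.03 m and x of strap2 in the frame of tray between -0.074 and 0.074 m and y of strap2 in the frame of tray between -0.109 and 0.109 m and x of strap3 in the frame of tray between -0.074 and 0.074 m and y of strap3 in the frame of tray between -0.109 and 0.109 m and x of strap4 in the frame of tray between -0.074 and 0.074 m and y of strap4 in the frame of tray between -0.109 and 0.109 m), for 0.2 s.
2. the pry bar, bearing on the heel bar, has levered the bracket's edge up and both plungers have snapped in under it (contact force between pry_bar and bracket above 0.5 N and contact force between pry_bar and jig above 1 N and distance between pry_tip and pry_edge below 0.04 m and z of pry_edge in the frame of jig above 0.0565 m and value of joint each of plunger_a, plunger_b above 0.0015 m), for 0.05 s.
3. the bracket lies flat on the middle of the cooling rack (horizontal distance between bracket and rack below 0.035 m and angle between bracket's own z axis and vertical below 0.06 rad and z of bracket in the frame of rack between 0.016 and 0.024 m), for 0.2 s.
4. the copper backing bar has been drawn out of the slot (y of backing_bar in the frame of jig below -0.225 m).
At the end, for the whole second after the job is handed in: Straps and copper bar lie in the tray (copper upright within 0.12 rad); bracket flat (0.06 rad) on the rack, centres within 35 mm; pry bar flat on the bench, grip centre and tip over 120 mm from the jig centre; all at rest (all of step 1 and all of step 3 and x of backing_bar in the frame of tray between -0.074 and 0.074 m and y of backing_bar in the frame of tray between -0.109 and 0.109 m and z of backing_bar in the frame of tray below 0.03 m and angle between backing_bar's own z axis and vertical below 0.12 rad and height (world z) of pry_bar below 0.008 m and height (world z) of pry_tip below 0.02 m and horizontal distance between each of pry_tip, pry_bar and jig above 0.12 m and linear speed of each of strap1, strap2, strap3, strap4, bracket, backing_bar, pry_bar below 0.02 m/s); the robot touches nothing.
It fails at once if the bracket is pulled by the fingers while the plungers still grip it (contact force between the fingers and bracket above 8 N and horizontal distance between bracket and jig below 0.03 m and z of pry_edge in the frame of jig below 0.0555 m).
It fails at once if the copper bar is tipped by more than 0.2 rad while still in its slot (angle between backing_bar's own z axis and vertical above 0.2 rad and horizontal distance between backing_bar and jig below 0.215 m and height (world z) of backing_bar below 0.06 m).
It fails at once if the hammer is moved by more than 40 mm (distance of hammer from where it was at the start of the episode above 0.04 m).
It fails at once if the flanged cone is moved by more than 40 mm (distance of cone from where it was at the start of the episode above 0.04 m).
It fails at once if the tape measure is moved by more than 40 mm (distance of tape from where it was at the start of the episode above 0.04 m).
Of strap1, strap2, strap3, strap4 only 2 to 4 are there at a start; the rules pass over those that are not, and their reading is None.
At some moment in a run one of pry_bar may be knocked a few centimetres aside while the robot is not near it.
It also fails if it takes over 200 s, if anything falls off the work surface, if the arm or the gripper's body presses on something with over 40 N, if the wrist force passes 120 N, or if a joint passes its speed limit or range.

## Robot

A 7-joint arm with a two-finger parallel gripper is mounted at the origin on the work surface. World frame = base frame: x ahead of the robot, y to its left, z up, the work surface at z = 0. Lengths are in m, angles in rad, forces in N, time in s.
With the tool pointing down it reaches from about 0.4 to 0.875 m from the base axis. Payload 19.3 kg.
Tool frame: the origin (TCP) lies at the very end of the fingers, on their centre line; the grasp point (between the pads) lies bot.grasp_offset behind it (bot.grasp_offset is the distance from the TCP to the grasp point, in m); z points along the fingers, y is the direction in which the jaws open and shut (so a half turn about z gives the same grasp; the last joint's range is limited). The gripper opens to 85 mm and grips with 20 to 120 N. Pads are 22 mm wide; open, the fingers measure 114 mm over their backs; the gripper's body (76 mm by 85 mm) begins 54 mm behind the grasp point. The pads swing forward as they close: fully open they stand 13 mm farther back than shut.
Start: joints at [-1.337, 0.521, -0.036, 1.599, 0.021, 1.021, -0.113], TCP at [0.187, 0.596, 0.231] pointing down, gripper open.
Joint ranges: [-2.91, 2.91], [-0.3, 2.13], [-1.5, 1.42], [0.17, 2.43], [-1.26, 4.41], [0.16, 1.93], [-2.52, 2.52]. Speed limits (rad/s): [1.89, 1.89, 2.39, 2.39, 3.01, 3.01, 3.01].

## Interface

Orientations are given as [roll, pitch, yaw] about the fixed x, y, z axes, in that order (R = Rz(yaw) Ry(pitch) Rx(roll)).
In Python, from workcell import bot gives the robot as it stands. The module is installed in compiled form; this text tells all that it offers.
- The arm moves only by the shell command python3 -m handwheel 'ROWS' [OPENING] [FORCE]. ROWS is JSON, a list of rows, each a list of 6 numbers: the shift along the tool's x, y, z as a fraction of full scale, then the turn, a rotation vector about the tool's x, y, z as a fraction of full scale. In form: [[x, y, z, rx, ry, rz], ...]. A call has 1 to 8 rows; each row shifts and turns the commanded pose from where the row before left it, along the tool's axes as they then stand; what a row does not reach is not made up. Full scale, the value 1, is 0.025 m for a shift and 360 degrees for a turn. A row lasts 1/8 s, in which the tool goes at most 62.5 mm and 10.7 degrees, less where a joint would pass 70% of its speed; a pose out of reach is approached as far as the arm can. A call with a number of a shift or a turn outside -1 to 1 is refused whole. A call with a gripper value outside its range is refused whole. OPENING is the closure, from -1 (fully open) to 1 (shut), set as the call begins (- or left out, the last holds). The fingers move at their own pace and stop on an object; FORCE is the grip in N (left out, the last holds). Time passes only in rows, so rows that do not move let the fingers close. It gives the time, the measured TCP pose, the force and the opening at its end, in the units of the state.
- bot.observe(): the state, without advancing time (a new reading comes with each control period).
- bot.grab_frame(name): name is "side" or "top" or "wrist"; returns a dict with "pixels" (400x640x3 uint8, blue, green, red), "vertical_fov" (degrees; the focal length in pixels is half the picture's height over the tangent of half this angle, whatever the lens; pixels are square), "cx", "cy" (the principal point, pixels), "R" (3x3) and "t" (3): a world point X has camera coordinates R X + t. Camera axes: x right, y down, z forward; pixel columns grow to the right and rows downward; lengths in m; the calibration is good to about 2 mm. A picture is of the moment at which its call begins. There is no depth.
- bot.job_done(): hands the job in, once; it reports no verdict.
Trained networks look in a picture, given as the dict that the camera call returned (one of the last four; its "shot" number tells which), for a name from the list of things; names that differ only in an ending like _2 or _b are one class to them, and where a whole thing is asked for, a point or a joint stands for the part that bears it (a point fixed in the world has none). Each returns a list of dicts, best first, with "score" (0 to 1); they miss things now and then, are a little off and sometimes report something else, mostly with a low value. They report only what shows in the picture. A call takes as long as a camera call.
- bot.trace(picture, thing): "region" (400x640 bool, what is visible of it) and "point" ([column, row] in pixels, amid what is visible of it).
The state is a dict: "clock": time; "qpos": joint angles; "qd": joint speeds; "joint_efforts": joint torques, N m; "position": TCP position; "tool_rot": TCP orientation; "force": force on the tool from outside, world axes, zero at the start; "moment": the same for the moment, N m; "grip_width": finger opening in m.
Only numpy, scipy, OpenCV 4.12 (cv2) and the standard library are available. Lean on these libraries where they do the work, as an engineer would, in place of code of your own. Each camera call takes 0.05 s, during which the arm holds its last target.

## Working session

There is one attempt and no reset: what is moved stays moved. The work goes in short steps, Python scripts to look and compute and a shell command to move; the robot and the scene stay as the last step left them, time stands still between calls to the robot, and variables do not carry over. Pictures are saved under pics/ and viewed, and the job is handed in when it is done.

```bash
mkdir -p pics; ls
cat > h.py <<'E'
import numpy as np, cv2
from scipy.spatial.transform import Rotation as Ro
from workcell import bot
def K(f):
    h=f["pixels"].shape[0]; fl=h/2/np.tan(np.radians(f["vertical_fov"])/2); return fl
def proj(f,X):
    X=np.atleast_2d(X); c=X@np.array(f["R"]).T+np.array(f["t"]); fl=K(f)
    return np.c_[f["cx"]+fl*c[:,0]/c[:,2], f["cy"]+fl*c[:,1]/c[:,2]]
def ray(f,p):
    R=np.array(f["R"]);t=np.array(f["t"]);fl=K(f)
    d=np.array([(p[0]-f["cx"])/fl,(p[1]-f["cy"])/fl,1.]); return -R.T@t, R.T@d
def onz(f,p,z):
    o,d=ray(f,p); return o+d*(z-o[2])/d[2]
def tri(f1,p1,f2,p2):
    o1,d1=ray(f1,p1);o2,d2=ray(f2,p2)
    A=np.c_[d1,-d2]; s=np.linalg.lstsq(A,o2-o1,rcond=None)[0]
    a=o1+d1*s[0];b=o2+d2*s[1]; return (a+b)/2, np.linalg.norm(a-b)
def save(f,n): cv2.imwrite("pics/"+n,f["pixels"])
def st():
    s=bot.observe(); print("clk",round(s["clock"],2),"pos",np.round(s["position"],4),"rpy",np.round(s["tool_rot"],4),"F",np.round(s["force"],1),"M",np.round(s["moment"],1),"w",round(s["grip_width"],4)); return s
E
python3 - <<'E'
from h import *
s=st(); print(bot.grasp_offset)
for n in ["side","top","wrist"]:
    f=bot.grab_frame(n); save(f,n+"0.png"); print(n,f["vertical_fov"],f["cx"],f["cy"],np.round(-np.array(f["R"]).T@np.array(f["t"]),3),np.round(np.array(f["R"])[2],2))
    import pickle; pickle.dump(f,open(n+"0.pkl","wb"))
    for th in ["jig","bracket","pry_bar","backing_bar","strap1","tray","rack","hammer","cone","tape"]:
        try:
            r=bot.trace(f,th)
            print(th,[(round(q["score"],2),np.round(q["point"],0).tolist(),int(q["region"].sum())) for q in r][:5])
        except Exception as e: print(th,e)
E
```

```text
pics
clk 0.0 pos [0.1869 0.596  0.2307] rpy [-3.1405e+00  1.0000e-04  2.8377e+00] F [-0.3  0.4  0.7] M [-0. -0. -0.] w 0.0854
0.0187
side 45.905132010011656 316.86364638161 203.364642293597 [0.297 0.706 0.94 ] [ 0.26 -0.59 -0.76]
jig [(0.93, [311.0, 240.0], 2836)]
bracket [(0.83, [319.0, 221.0], 1957)]
pry_bar [(0.93, [313.0, 356.0], 1181)]
backing_bar [(0.58, [334.0, 187.0], 293), (0.18, [419.0, 147.0], 3534)]
strap1 [(0.84, [350.0, 225.0], 319), (0.61, [310.0, 240.0], 3240), (0.59, [294.0, 212.0], 280)]
tray [(0.96, [422.0, 148.0], 3537), (0.48, [250.0, 194.0], 974), (0.25, [308.0, 257.0], 155), (0.22, [320.0, 218.0], 1973)]
rack [(0.66, [333.0, 145.0], 1630), (0.36, [252.0, 190.0], 1011)]
hammer [(0.83, [250.0, 192.0], 1008), (0.28, [314.0, 242.0], 3176)]
cone [(0.64, [227.0, 236.0], 2410)]
tape [(0.55, [407.0, 263.0], 944)]
top 56.090018094223325 321.408449868867 204.06582215728378 [0.375 0.039 1.07 ] [ 0.21 -0.01 -0.98]
jig [(0.58, [314.0, 232.0], 1947), (0.29, [319.0, 144.0], 1001)]
bracket [(0.95, [313.0, 214.0], 1754)]
pry_bar [(0.87, [207.0, 259.0], 764)]
backing_bar [(0.67, [347.0, 210.0], 213)]
strap1 [(0.63, [306.0, 188.0], 203), (0.55, [316.0, 239.0], 193)]
tray [(0.8, [457.0, 259.0], 5082), (0.71, [318.0, 232.0], 1988)]
rack [(0.58, [409.0, 182.0], 1393)]
hammer [(0.68, [320.0, 144.0], 943)]
cone [(0.81, [259.0, 152.0], 1416), (0.69, [210.0, 259.0], 790), (0.28, [455.0, 259.0], 5007)]
tape [(0.73, [306.0, 295.0], 459), (0.32, [351.0, 207.0], 203)]
wrist 60.22852928780547 320.10002281342827 202.7257390579772 [0.12  0.617 0.373] [ 0.26 -0.08 -0.96]
jig []
bracket []
pry_bar [(0.64, [242.0, 361.0], 577)]
backing_bar []
strap1 []
tray []
rack []
hammer []
cone []
tape []
```

Run:
```python
import pickle,cv2
for n in ["side","top"]:
    f=pickle.load(open(n+"0.pkl","rb")); im=f["pixels"]
    c=im[80:400,160:560]
    cv2.imwrite("pics/%s0z.png"%n,cv2.resize(c,None,fx=2,fy=1.85,interpolation=cv2.INTER_CUBIC))
```

```text
(no output)
```

View pics/side0.png

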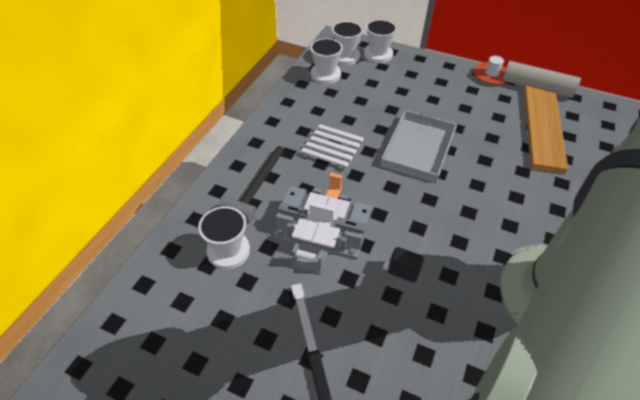

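View pics/top0.png

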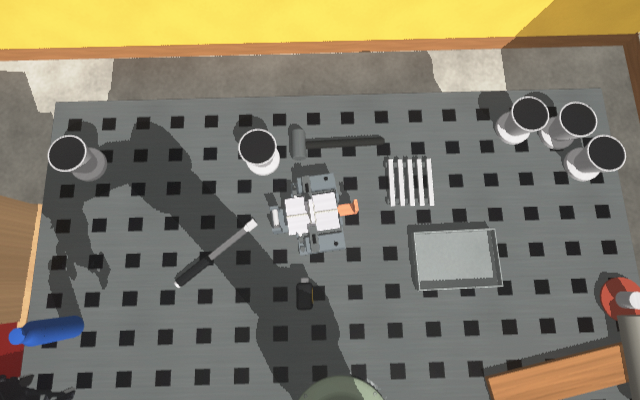

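View pics/wrist0.png

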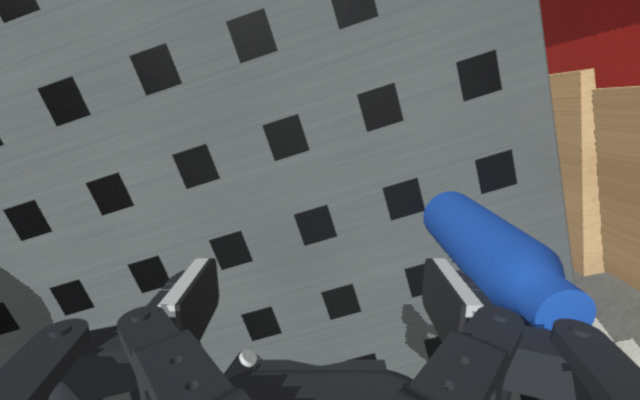

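Run:
```python
import pickle,cv2
from h import *
fs=pickle.load(open("side0.pkl","rb")); ft=pickle.load(open("top0.pkl","rb"))
cv2.imwrite("pics/s1.png",cv2.resize(fs["pixels"][150:290,200:410],None,fx=3.8,fy=3.8,interpolation=cv2.INTER_CUBIC))
cv2.imwrite("pics/t1.png",cv2.resize(ft["pixels"][130:310,170:370],None,fx=3.3,fy=3.3,interpolation=cv2.INTER_CUBIC))
for n,z,p in [("pry",.01,(207,259)),("tray",0.0,(457,259)),("rack",.02,(409,182)),("brk",.06,(313,214)),("hammer",.01,(320,144)),("cone",.05,(259,152)),("tape",.03,(306,295)),("tab",.07,(347,210))]: print(n,np.round(onz(ft,p,z),3))
```

```text
pry [0.45  0.358 0.01 ]
tray [ 0.43  -0.345  0.   ]
rack [ 0.654 -0.222  0.02 ]
brk [0.56  0.057 0.06 ]
hammer [0.781 0.032 0.01 ]
cone [0.747 0.208 0.05 ]
tape [0.344 0.082 0.03 ]
tab [ 0.567 -0.035  0.07 ]
```

View pics/s1.png

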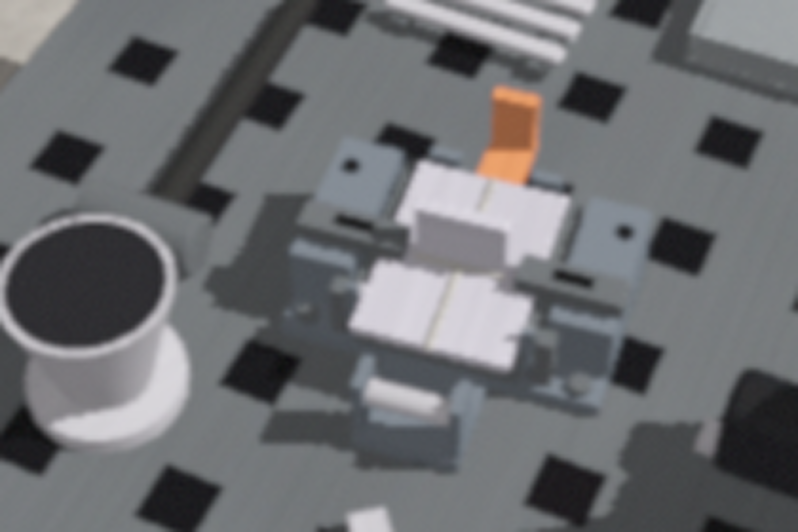

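View pics/t1.png

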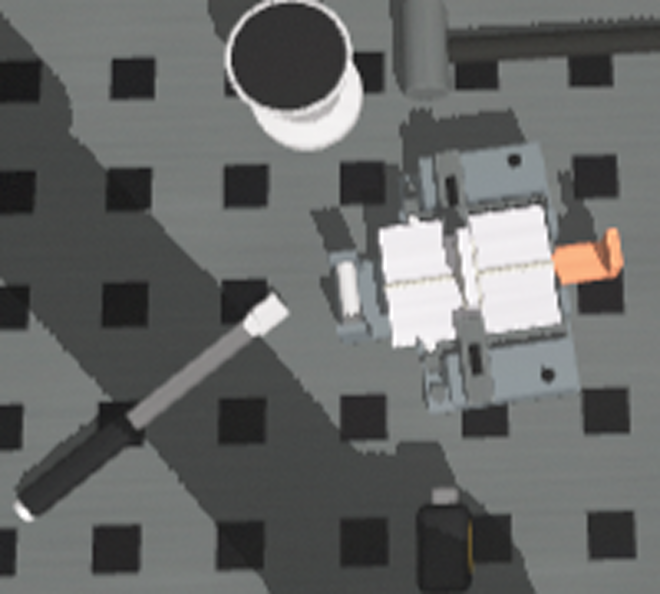

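```bash
cat >> h.py <<'E'
def plan(p,yaw_deg=None,rpy=None,n=None):
    """print tool-frame shift (after current orientation) and turn to reach target"""
    s=bot.observe(); R=Ro.from_euler("xyz",s["tool_rot"]).as_matrix()
    d=R.T@(np.array(p)-np.array(s["position"]))
    if n is None: n=int(np.ceil(np.abs(d).max()/0.025))
    n=max(n,1)
    print("shift mm",np.round(d*1000,1),"rows",n,"frac/row",np.round(d/0.025/n,3))
    if yaw_deg is not None: rpy=[np.pi,0,np.radians(yaw_deg)]
    if rpy is not None:
        T=Ro.from_euler("xyz",rpy).as_matrix(); v=Ro.from_matrix(R.T@T).as_rotvec()
        m=max(1,int(np.ceil(np.degrees(np.linalg.norm(v))/10))); print("turn deg",np.round(np.degrees(v),2),"rows",m,"frac/row",np.round(v/2/np.pi/m,5))
        print(" after turn shift: mm",np.round(T.T@(np.array(p)-np.array(s["position"]))*1000,1))
E
python3 -m handwheel '[[0,0,0,0,0,-0.0222],[0,0,0,0,0,-0.0222],[0,0,0,0,0,-0.0222],[0,0,0,0,0,0]]'
python3 -c "
from h import *
st();plan([0.55,0.05,0.30],187)"
```

```text
clock: 2.15
position: [0.1871, 0.5963, 0.2313]
tool_rot: [3.142, -0.0, -3.028]
force: [0.0, 0.5, 0.4]
grip_width: 0.0854
clk 2.15 pos [0.1871 0.5963 0.2313] rpy [ 3.1415e+00 -2.0000e-04 -3.0279e+00] F [0.  0.5 0.4] M [-0. -0.  0.] w 0.0854
shift mm [-298.5 -584.   -68.8] rows 24 frac/row [-0.498 -0.973 -0.115]
turn deg [ 0.   -0.01 -0.48] rows 1 frac/row [ 1.00e-05 -3.00e-05 -1.35e-03]
 after turn shift: mm [-293.6 -586.5  -68.7]
```

```bash
python3 -m handwheel '[[-0.5,-0.97,-0.115,0,0,0],[-0.5,-0.97,-0.115,0,0,0],[-0.5,-0.97,-0.115,0,0,0],[-0.5,-0.97,-0.115,0,0,0],[-0.5,-0.97,-0.115,0,0,0],[-0.5,-0.97,-0.115,0,0,0],[-0.5,-0.97,-0.115,0,0,0],[-0.5,-0.97,-0.115,0,0,0]]' >/dev/null
python3 -m handwheel '[[-0.5,-0.97,-0.115,0,0,0],[-0.5,-0.97,-0.115,0,0,0],[-0.5,-0.97,-0.115,0,0,0],[-0.5,-0.97,-0.115,0,0,0],[-0.5,-0.97,-0.115,0,0,0],[-0.5,-0.97,-0.115,0,0,0],[-0.5,-0.97,-0.115,0,0,0],[-0.5,-0.97,-0.115,0,0,0]]' |head -2
python3 -m handwheel '[[-0.5,-0.97,-0.115,0,0,0],[-0.5,-0.97,-0.115,0,0,0],[-0.5,-0.97,-0.115,0,0,0],[-0.5,-0.97,-0.115,0,0,0],[-0.5,-0.97,-0.115,0,0,0],[-0.5,-0.97,-0.115,0,0,0],[-0.5,-0.97,-0.115,0,0,0],[-0.5,-0.97,-0.115,0,0,0]]'
python3 -m handwheel '[[0,0,0,0,0,0],[0,0,0,0,0,0]]'
python3 - <<'E'
from h import *
import pickle
f=bot.grab_frame("wrist"); save(f,"w1.png"); pickle.dump(f,open("w1.pkl","wb")); st()
E
```

```text
clock: 4.15
position: [0.4305, 0.233, 0.2775]
clock: 5.15
position: [0.552, 0.0518, 0.3005]
tool_rot: [3.141, 0.0, -3.031]
force: [-0.7, -0.7, 0.9]
grip_width: 0.0855
clock: 5.4
position: [0.5513, 0.053, 0.3002]
tool_rot: [3.141, -0.0, -3.029]
force: [-0.6, -0.1, 0.8]
grip_width: 0.0853
clk 5.45 pos [0.5512 0.0533 0.3002] rpy [ 3.1412e+00 -2.0000e-04 -3.0277e+00] F [ 0.1 -0.3  0.4] M [ 0.1 -0.  -0. ] w 0.0855
```

View pics/w1.png

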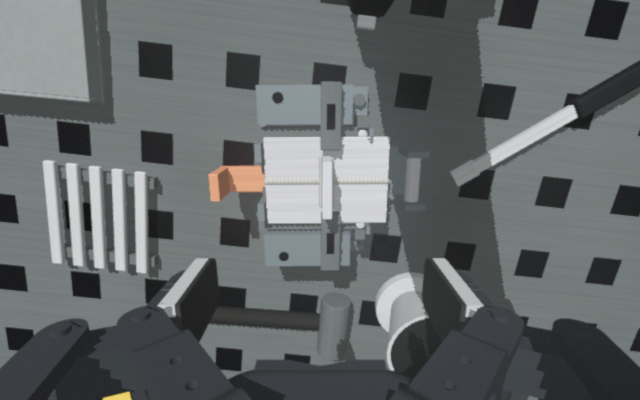

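Run:
```python
from h import *
import pickle
f=pickle.load(open("w1.pkl","rb"))
cv2.imwrite("pics/w1z.png",cv2.resize(f["pixels"][75:275,200:440],None,fx=3.3,fy=3,interpolation=cv2.INTER_CUBIC))
```

```text
(no output)
```

View pics/w1z.png

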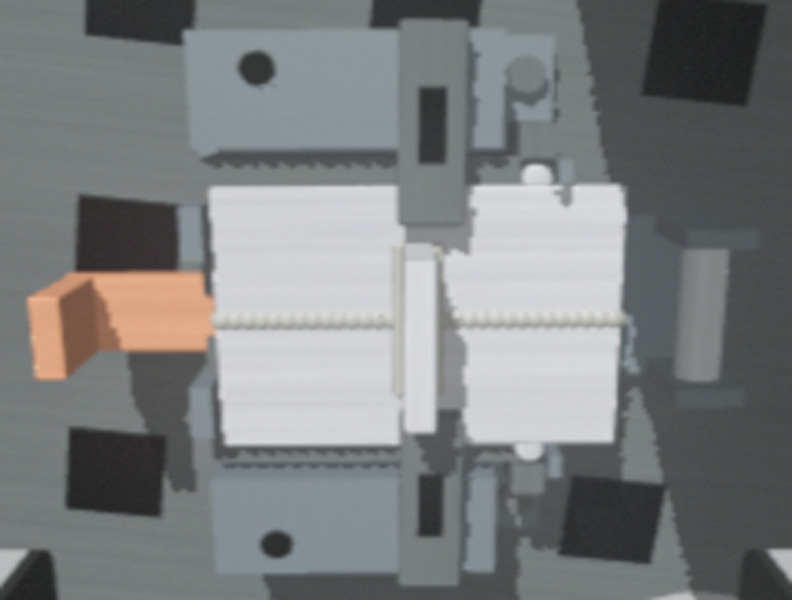

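```bash
cat > jfit.py <<'E'
from h import *
from scipy.optimize import least_squares
def jfit(f,P,px,z0=False):
    P=np.array(P,float)/1000; px=np.array(px,float)
    def X(q):
        c,s=np.cos(q[2]),np.sin(q[2]); return np.c_[q[0]+c*P[:,0]-s*P[:,1],q[1]+s*P[:,0]+c*P[:,1],P[:,2]+(q[3] if z0 else 0)]
    r=least_squares(lambda q:(proj(f,X(q))-px).ravel(),[.56,.05,.12]+([0] if z0 else []),loss="soft_l1")
    return r.x,(proj(f,X(r.x))-px)
E
python3 - <<'E'
from jfit import *
import pickle
f=pickle.load(open("w1.pkl","rb"))
D=[((-50,-70,58),(210,188)),((-50,70,58),(624,186)),((50,70,58),(612,441)),((50,-70,58),(222,443)),
((-30,-5,103),(404,246)),((-30,5,103),(436,246)),((30,5,103),(436,431)),((30,-5,103),(405,432)),
((-105,-75,58),(184,31)),((105,-75,58),(213,572)),
((-15,-125,86),(30,298)),((15,-125,86),(35,380)),((15,-115,86),(66,376))]
P=[d[0] for d in D]; px=[(200+d[1][0]/3.3,75+d[1][1]/3) for d in D]
for z in (False,True):
    q,r=jfit(f,P,px,z); print(np.round(q,4),"\n",np.round(r,1).tolist())
# straps
q,_=jfit(f,P,px); c,s=np.cos(q[2]),np.sin(q[2])
def toj(X): d=X[:2]-q[:2]; return np.array([c*d[0]+s*d[1],-s*d[0]+c*d[1]])*1000
for n,cs in [("s4",[(399,20),(468,20),(463,223),(400,222)]),("s2",[(400,410),(462,405),(458,584),(400,584)])]:
    for k in cs: print(n,np.round(toj(onz(f,(200+k[0]/3.3,75+k[1]/3),.072)),1))
E
```

```text
[0.5638 0.0624 0.1184] 
 [[-0.8, -0.6], [1.1, -0.8], [0.6, 0.3], [-0.0, 0.4], [-0.1, 4.2], [0.3, 4.1], [0.1, 0.0], [-0.1, -0.2], [-0.4, -1.1], [0.8, 0.1], [-1.2, -0.7], [-0.1, -0.5], [-0.1, 0.8]]
[ 0.5644  0.0623  0.1182 -0.0024] 
 [[-0.6, -0.3], [0.5, -0.5], [0.0, 0.1], [0.1, 0.2], [-0.3, 4.4], [0.0, 4.3], [-0.1, -0.2], [-0.3, -0.4], [-0.1, -0.4], [0.9, -0.4], [-0.6, -0.6], [0.5, -0.6], [0.4, 0.7]]
s4 [-106.3   -5.9]
s4 [-106.1   15.4]
s4 [-37.7  14.5]
s4 [-38.2  -5.9]
s2 [32.  -6.3]
s2 [30.1 14.8]
s2 [103.8  14. ]
s2 [103.7  -6.8]
```

Run:
```python
from jfit import *
import pickle
fs=pickle.load(open("side0.pkl","rb")); ft=pickle.load(open("top0.pkl","rb"))
q=[0.564,0.0624,0.1183]; c,s=np.cos(q[2]),np.sin(q[2])
def W(P): P=np.array(P,float)/1000; return np.c_[q[0]+c*P[:,0]-s*P[:,1],q[1]+s*P[:,0]+c*P[:,1],P[:,2]]
polys=[[(-50,-70,58),(-50,70,58),(50,70,58),(50,-70,58)],[(-30,-5,103),(-30,5,103),(30,5,103),(30,-5,103)],[(-105,-75,58),(-64,-75,58),(-64,28,58),(-105,28,58)],[(105,-75,58),(64,-75,58),(64,28,58),(105,28,58)],[(-15,-125,86),(15,-125,86),(15,-115,86),(-15,-115,86)],[(-27,102,50),(27,102,50)]]
def ov(f,x0,y0,x1,y1,k,n):
    im=cv2.resize(f["pixels"][y0:y1,x0:x1],None,fx=k,fy=k,interpolation=cv2.INTER_CUBIC)
    for p in polys:
        u=(proj(f,W(p))+.5-[x0,y0])*k
        cv2.polylines(im,[np.int32(np.round(u))],True,(0,0,255),1)
    return im
a=ov(fs,270,160,390,280,4,0);b=ov(ft,265,165,365,265,4,0)
b=cv2.copyMakeBorder(b,0,a.shape[0]-b.shape[0],0,0,cv2.BORDER_CONSTANT)
cv2.imwrite("pics/ov1.png",cv2.resize(np.hstack([a,b]),None,fx=.9,fy=.9))
c1=ft["pixels"][140:300,370:520]; cv2.imwrite("pics/tr1.png",cv2.resize(c1,None,fx=3.7,fy=3.7,interpolation=cv2.INTER_CUBIC))
```

```text
(no output)
```

View pics/ov1.png

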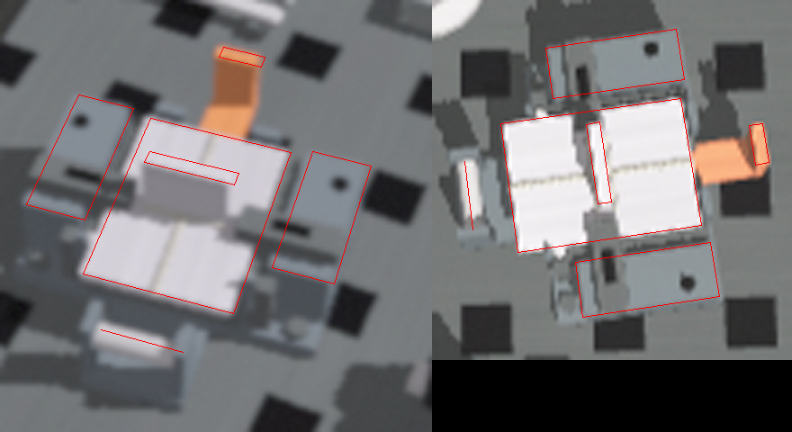

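View pics/tr1.png

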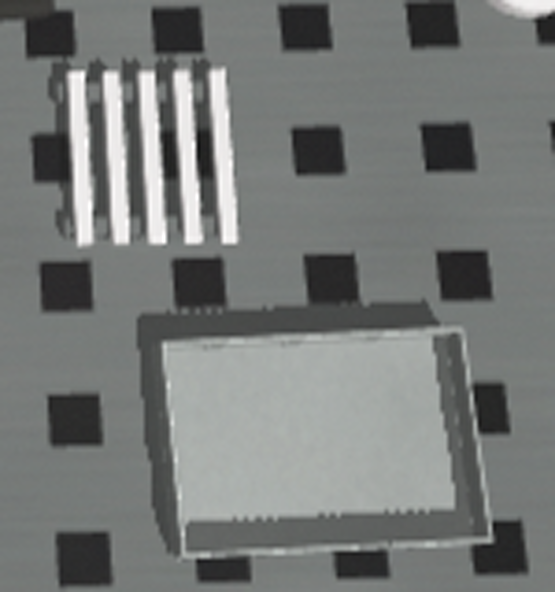

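Run:
```python
from jfit import *
import pickle
ft=pickle.load(open("top0.pkl","rb"));fs=pickle.load(open("side0.pkl","rb"))
for n,z,cs in [("tray",.03,[(162,341),(463,326),(492,541),(183,555)]),("rack",.02,[(67,71),(226,69),(238,243),(78,244)])]:
    X=np.array([onz(ft,(370+u/3.7,140+v/3.7),z) for u,v in cs]); print(n,np.round(X,4).tolist(),"mean",np.round(X.mean(0),4)); e=X[1]-X[0]; e2=X[3]-X[0]; print(np.linalg.norm(e),np.linalg.norm(e2),np.degrees(np.arctan2(e[1],e[0])), np.degrees(np.arctan2(e2[1],e2[0])))
    print(np.round(proj(fs,X),0).tolist())
# pry bar from wrist
f=pickle.load(open("w1.pkl","rb"))
q=[0.564,0.0624,0.1183]; c,s=np.cos(q[2]),np.sin(q[2])
def w(x,y): return (round(q[0]+c*x-s*y,4),round(q[1]+s*x+c*y,4))
print("s4",w(-.0715,.0045),"s2",w(.0685,.0045)); plan([*w(-.0715,.0045),.2],180+6.78)
```

```text
tray [[0.5062, -0.2217, 0.03], [0.5111, -0.4497, 0.03], [0.3524, -0.4513, 0.03], [0.3489, -0.2246, 0.03]] mean [ 0.4297 -0.3368  0.03  ]
0.22809190183141653 0.15735681698786588 -88.77008118006323 -178.9476874201727
[[383.0, 158.0], [406.0, 109.0], [458.0, 123.0], [439.0, 174.0]]
rack [[0.7245, -0.166, 0.02], [0.7226, -0.2921, 0.02], [0.5818, -0.2888, 0.02], [0.5845, -0.1653, 0.02]] mean [ 0.6534 -0.228   0.02  ]
0.12611308039038488 0.1400142955979933 -90.88345172493128 179.74805552751565
[[303.0, 150.0], [322.0, 123.0], [366.0, 138.0], [349.0, 165.0]]
s4 (np.float64(0.4925), np.float64(0.0584)) s2 (np.float64(0.6315), np.float64(0.075))
shift mm [ 57.8  11.7 100.3] rows 5 frac/row [0.462 0.094 0.802]
turn deg [ 0.02 -0.01 -0.25] rows 1 frac/row [ 6.0e-05 -2.0e-05 -7.1e-04]
 after turn shift: mm [ 57.7  12.  100.2]
```

```bash
python3 -m handwheel '[[0.462,0.094,0.8,0,0,-0.0007],[0.462,0.094,0.8,0,0,0],[0.462,0.094,0.8,0,0,0],[0.462,0.094,0.8,0,0,0],[0.462,0.094,0.8,0,0,0],[0,0,0.8,0,0,0],[0,0,0.8,0,0,0],[0,0,0,0,0,0]]' 0 60
python3 - <<'E'
from h import *
st();plan([0.4925,0.0589,0.10],186.78)
f=bot.grab_frame("wrist"); save(f,"w2.png")
E
```

```text
clock: 6.45
position: [0.4919, 0.0579, 0.1595]
tool_rot: [-3.142, -0.002, -3.022]
force: [0.4, -0.4, 0.7]
grip_width: 0.0425
clk 6.45 pos [0.4919 0.0579 0.1595] rpy [-3.1415e+00 -2.1000e-03 -3.0223e+00] F [ 0.4 -0.4  0.7] M [-0.  0. -0.] w 0.0425
shift mm [-0.8  1.  59.5] rows 3 frac/row [-0.011  0.013  0.794]
turn deg [-0.   -0.12  0.05] rows 1 frac/row [-1.0e-05 -3.4e-04  1.5e-04]
 after turn shift: mm [-0.7  0.9 59.5]
```

View pics/w2.png

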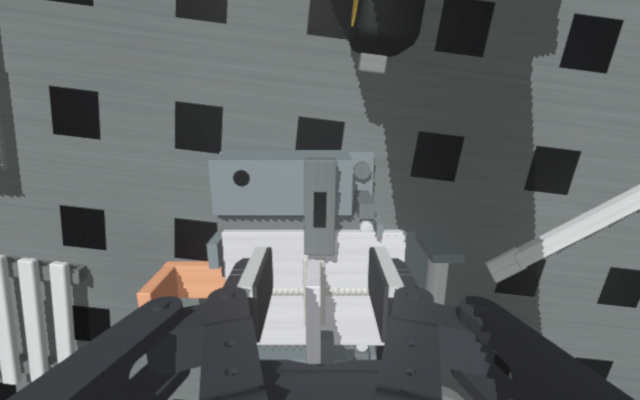

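```bash
python3 -m handwheel '[[-0.03,0.03,0.9,0,0,0],[0,0,0.9,0,0,0],[0,0,0.9,0,0,0],[0,0,0.7,0,0,0],[0,0,0.5,0,0,0],[0,0,0.08,0,0,0],[0,0,0,0,0,0]]' 0 60
python3 -m handwheel '[[0,0,0,0,0,0],[0,0,0,0,0,0],[0,0,0,0,0,0],[0,0,0,0,0,0]]' 1 60
python3 -m handwheel '[[0,0,-0.3,0,0,0],[0,0,-0.6,0,0,0],[0,0,-0.9,0,0,0],[0,0,-0.9,0,0,0],[0,0,-0.5,0,0,0],[0,0,0,0,0,0]]'
python3 - <<'E'
from h import *
st();plan([0.4,-0.28,0.14],180)
f=bot.grab_frame("wrist"); save(f,"w3.png")
E
```

```text
clock: 7.38
position: [0.4938, 0.0583, 0.0613]
tool_rot: [3.142, 0.001, -3.023]
force: [-0.7, -0.1, 0.1]
grip_width: 0.0425
clock: 7.88
position: [0.4939, 0.0583, 0.0616]
tool_rot: [3.141, 0.001, -3.023]
force: [-2.4, -0.1, 10.2]
grip_width: 0.0204
clock: 8.62
position: [0.4939, 0.0583, 0.1417]
tool_rot: [3.141, 0.002, -3.022]
force: [-0.3, -0.5, -2.0]
grip_width: 0.0199
clk 8.62 pos [0.4939 0.0583 0.1417] rpy [ 3.1413e+00  1.7000e-03 -3.0225e+00] F [-0.3 -0.5 -2. ] M [ 0.  0. -0.] w 0.0199
shift mm [ 133.4 -324.8    1.4] rows 13 frac/row [ 0.411 -0.999  0.004]
turn deg [0.02 0.1  6.82] rows 1 frac/row [6.000e-05 2.600e-04 1.896e-02]
 after turn shift: mm [  93.9 -338.3    1.7]
```

View pics/w3.png

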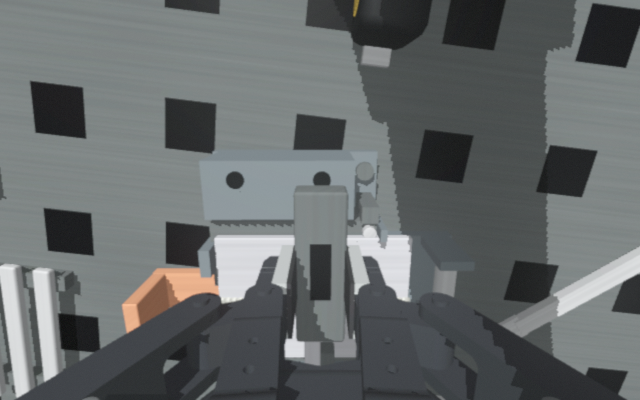

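```bash
python3 -m handwheel '[[0,0,0,0,0,0.019],[0.28,-0.95,0,0,0,0],[0.28,-0.95,0,0,0,0],[0.28,-0.95,0,0,0,0],[0.28,-0.95,0,0,0,0],[0.28,-0.95,0,0,0,0],[0.28,-0.95,0,0,0,0],[0.28,-0.95,0,0,0,0]]' 1 60 |head -2
python3 -m handwheel '[[0.28,-0.95,0,0,0,0],[0.28,-0.95,0,0,0,0],[0.28,-0.95,0,0,0,0],[0.28,-0.95,0,0,0,0],[0.28,-0.95,0,0,0,0],[0.28,-0.95,0,0,0,0],[0.28,-0.95,0,0,0,0],[0,0,0,0,0,0]]' 1 60
python3 - <<'E'
from h import *
st();plan([0.398,-0.275,0.01],180)
E
```

```text
clock: 9.68
position: [0.4437, -0.1087, 0.14]
clock: 10.68
position: [0.3943, -0.2756, 0.14]
tool_rot: [-3.142, -0.001, 3.139]
force: [-0.0, 0.6, -0.6]
grip_width: 0.02
clk 10.68 pos [ 0.3943 -0.2756  0.14  ] rpy [-3.1416e+00 -1.4000e-03  3.1386e+00] F [-0.   0.6 -0.6] M [ 0.1 -0.1 -0. ] w 0.02
shift mm [ -3.9   0.6 130. ] rows 6 frac/row [-0.026  0.004  0.867]
turn deg [-0.   -0.08 -0.17] rows 1 frac/row [-0.      -0.00022 -0.00048]
 after turn shift: mm [ -3.7   0.6 130. ]
```

```bash
python3 -m handwheel '[[-0.15,0.02,0.9,0,0,0],[0,0,0.95,0,0,0],[0,0,0.95,0,0,0],[0,0,0.95,0,0,0],[0,0,0.8,0,0,0],[0,0,0.5,0,0,0],[0,0,0.1,0,0,0],[0,0,0,0,0,0]]' 1 60
python3 -m handwheel '[[0,0,0,0,0,0],[0,0,0,0,0,0]]' 0.15 60
python3 -m handwheel '[[0,0,-0.5,0,0,0],[0,0,-0.9,0,0,0],[0,0,-0.95,0,0,0],[0,0,-0.95,0,0,0],[0,0,-0.95,0,0,0],[0,0,-0.95,0,0,0],[0,0,0,0,0,0]]' 0.15
python3 - <<'E'
from h import *
st();plan([0.6315,0.0755,0.14],186.78)
f=bot.grab_frame("wrist"); save(f,"w4.png")
E
```

```text
clock: 11.68
position: [0.3993, -0.2737, 0.0123]
tool_rot: [-3.142, 0.0, 3.141]
force: [-0.0, -0.1, -1.5]
grip_width: 0.0205
clock: 11.92
position: [0.3994, -0.2739, 0.0125]
tool_rot: [-3.141, 0.001, 3.141]
force: [-0.4, -0.5, 0.2]
grip_width: 0.0366
clock: 12.8
position: [0.3998, -0.2742, 0.1443]
tool_rot: [-3.14, 0.003, 3.141]
force: [-0.5, 0.7, -0.2]
grip_width: 0.0364
clk 12.8 pos [ 0.3998 -0.2742  0.1443] rpy [-3.1401e+00  3.1000e-03  3.1411e+00] F [-0.5  0.7 -0.2] M [ 0.  -0.   0.1] w 0.0364
shift mm [-231.5  349.8    4.5] rows 14 frac/row [-0.661  0.999  0.013]
turn deg [-0.09  0.17 -6.81] rows 1 frac/row [-0.00026  0.00048 -0.01891]
 after turn shift: mm [-271.3  319.9    4.3]
```

View pics/w4.png

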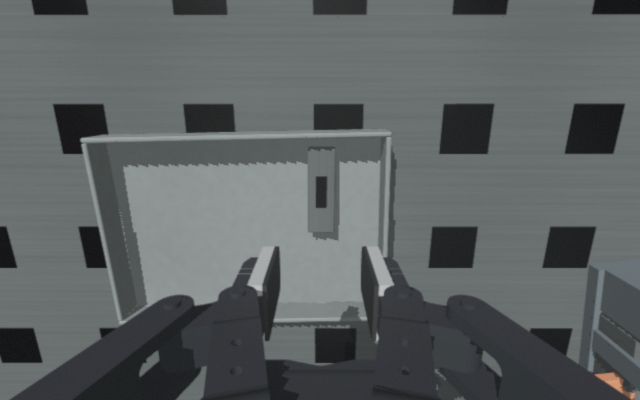

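```bash
python3 -m handwheel '[[0,0,0,0,0,-0.0189],[-0.83,0.98,0,0,0,0],[-0.83,0.98,0,0,0,0],[-0.83,0.98,0,0,0,0],[-0.83,0.98,0,0,0,0],[-0.83,0.98,0,0,0,0],[-0.83,0.98,0,0,0,0],[-0.83,0.98,0,0,0,0]]' 0.15 60 |head -2
python3 -m handwheel '[[-0.83,0.98,0,0,0,0],[-0.83,0.98,0,0,0,0],[-0.83,0.98,0,0,0,0],[-0.83,0.98,0,0,0,0],[-0.83,0.98,0,0,0,0],[-0.83,0.98,0,0,0,0],[0,0,0,0,0,0]]' 0.15
python3 - <<'E'
from h import *
st();plan([0.6315,0.0755,0.06],186.78)
f=bot.grab_frame("wrist"); save(f,"w5.png")
E
```

```text
clock: 13.85
position: [0.5232, -0.0854, 0.1416]
clock: 14.72
position: [0.6295, 0.0768, 0.1411]
tool_rot: [3.141, -0.001, -3.02]
force: [-0.2, 0.4, -1.0]
grip_width: 0.0364
clk 14.72 pos [0.6295 0.0768 0.1411] rpy [ 3.1408e+00 -9.0000e-04 -3.0202e+00] F [-0.2  0.4 -1. ] M [-0.  0.  0.] w 0.0364
shift mm [-1.9 -1.6 81.1] rows 4 frac/row [-0.019 -0.016  0.811]
turn deg [ 0.05 -0.05  0.17] rows 1 frac/row [ 0.00013 -0.00015  0.00049]
 after turn shift: mm [-1.8 -1.6 81.1]
```

View pics/w5.png

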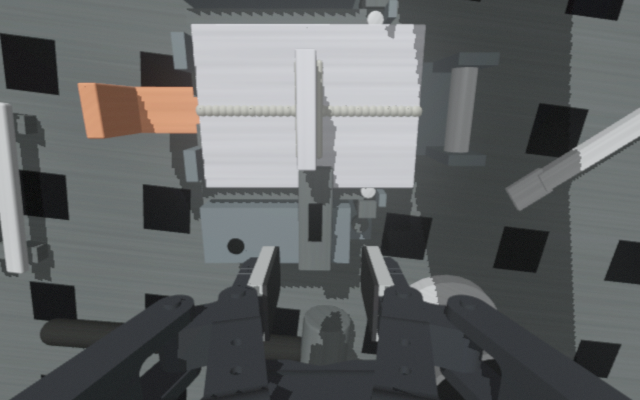

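```bash
python3 -m handwheel '[[-0.08,-0.07,0.9,0,0,0],[0,0,0.9,0,0,0],[0,0,0.8,0,0,0],[0,0,0.5,0,0,0],[0,0,0.16,0,0,0],[0,0,0,0,0,0]]' 0.15 60
python3 -m handwheel '[[0,0,0,0,0,0],[0,0,0,0,0,0],[0,0,0,0,0,0]]' 1 60
python3 -m handwheel '[[0,0,-0.3,0,0,0],[0,0,-0.6,0,0,0],[0,0,-0.9,0,0,0],[0,0,-0.9,0,0,0],[0,0,-0.5,0,0,0],[0,0,0,0,0,0]]'
python3 - <<'E'
from h import *
st();plan([0.398,-0.325,0.14],180)
f=bot.grab_frame("wrist"); save(f,"w6.png")
E
```

```text
clock: 15.52
position: [0.6317, 0.0728, 0.0607]
tool_rot: [-3.142, 0.0, -3.023]
force: [-1.0, 0.4, 0.1]
grip_width: 0.0362
clock: 15.9
position: [0.632, 0.0729, 0.0614]
tool_rot: [3.142, 0.001, -3.023]
force: [-0.3, -0.7, 7.1]
grip_width: 0.02
clock: 16.65
position: [0.632, 0.0729, 0.1416]
tool_rot: [3.141, 0.002, -3.023]
force: [0.8, 0.4, -2.0]
grip_width: 0.0201
clk 16.65 pos [0.632  0.0729 0.1416] rpy [ 3.1414e+00  1.6000e-03 -3.0232e+00] F [ 0.8  0.4 -2. ] M [ 0. -0. -0.] w 0.0201
shift mm [ 279.3 -367.5    1.1] rows 15 frac/row [ 0.745 -0.98   0.003]
turn deg [0.02 0.09 6.78] rows 1 frac/row [4.000e-05 2.600e-04 1.884e-02]
 after turn shift: mm [ 234.  -397.9    1.6]
```

View pics/w6.png

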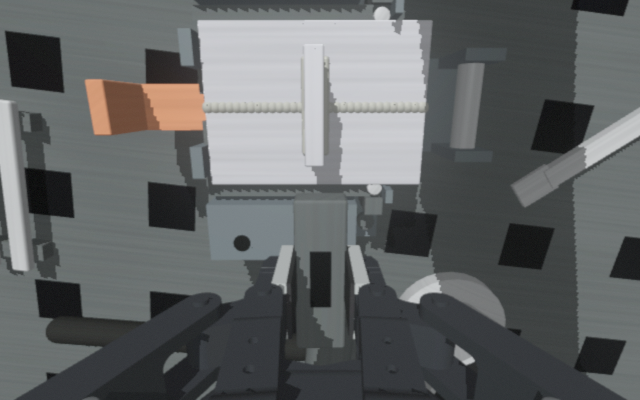

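```bash
python3 -m handwheel '[[0,0,0,0,0,0.0188],[0.55,-0.98,0,0,0,0],[0.55,-0.98,0,0,0,0],[0.55,-0.98,0,0,0,0],[0.55,-0.98,0,0,0,0],[0.55,-0.98,0,0,0,0],[0.55,-0.98,0,0,0,0],[0.55,-0.98,0,0,0,0]]' 1 60 |head -2
python3 -m handwheel '[[0.55,-0.98,0,0,0,0],[0.55,-0.98,0,0,0,0],[0.55,-0.98,0,0,0,0],[0.55,-0.98,0,0,0,0],[0.55,-0.98,0,0,0,0],[0.55,-0.98,0,0,0,0],[0.55,-0.98,0,0,0,0],[0.55,-0.98,0,0,0,0]]' | head -2
python3 -m handwheel '[[0.55,-0.98,0,0,0,0],[0.55,-0.98,0,0,0,0],[0,0,0,0,0,0]]'
python3 - <<'E'
from h import *
st();plan([0.398,-0.345,0.011],180)
E
```

```text
clock: 17.7
position: [0.5344, -0.0994, 0.1397]
clock: 18.7
position: [0.4245, -0.2952, 0.1398]
clock: 19.08
position: [0.3963, -0.3452, 0.1398]
tool_rot: [-3.142, -0.001, 3.139]
force: [0.6, 1.0, -1.3]
grip_width: 0.0202
clk 19.07 pos [ 0.3963 -0.3452  0.1398] rpy [-3.1416e+00 -1.4000e-03  3.1388e+00] F [ 0.6  1.  -1.3] M [-0. -0.  0.] w 0.0202
shift mm [ -1.8   0.2 128.8] rows 6 frac/row [-0.012  0.001  0.859]
turn deg [ 0.   -0.08 -0.16] rows 1 frac/row [ 0.      -0.00022 -0.00045]
 after turn shift: mm [ -1.7   0.2 128.8]
```

```bash
python3 -m handwheel '[[-0.07,0,0.9,0,0,0],[0,0,0.95,0,0,0],[0,0,0.95,0,0,0],[0,0,0.95,0,0,0],[0,0,0.8,0,0,0],[0,0,0.5,0,0,0],[0,0,0.06,0,0,0],[0,0,0,0,0,0]]' 1 60
python3 -m handwheel '[[0,0,0,0,0,0],[0,0,0,0,0,0]]' 0.15 60
python3 -m handwheel '[[0,0,-0.5,0,0,0],[0,0,-0.95,0,0,0],[0,0,-0.95,0,0,0],[0,0,-0.95,0,0,0],[0,0,-0.95,0,0,0],[0,0,-0.95,0,0,0],[0,0,-0.95,0,0,0],[0,0,-0.95,0,0,0]]' 0.15
python3 - <<'E'
from h import *
s=st();print(np.round(s["qpos"],2));plan([0.45,0.33,0.25],129)
f=bot.grab_frame("wrist"); save(f,"w7.png")
E
```

```text
clock: 20.08
position: [0.3999, -0.3437, 0.0132]
tool_rot: [-3.141, 0.0, -3.141]
force: [0.1, -0.5, -1.0]
grip_width: 0.0204
clock: 20.32
position: [0.4, -0.3439, 0.0133]
tool_rot: [-3.141, 0.001, -3.141]
force: [-0.3, 0.2, -0.3]
grip_width: 0.0364
clock: 21.32
position: [0.3995, -0.3437, 0.1934]
tool_rot: [-3.141, 0.001, -3.142]
force: [0.2, -0.2, 0.3]
grip_width: 0.0361
clk 21.32 pos [ 0.3995 -0.3437  0.1934] rpy [-3.1412e+00  7.0000e-04 -3.1415e+00] F [ 0.2 -0.2  0.3] M [-0. -0.  0.] w 0.0361
[ 0.48  0.42  0.15  1.9  -0.09  0.82  2.25]
shift mm [-50.5 673.7 -56.9] rows 27 frac/row [-0.075  0.998 -0.084]
turn deg [-0.0e+00  5.0e-02  5.1e+01] rows 6 frac/row [-0.000e+00  2.000e-05  2.361e-02]
 after turn shift: mm [491.8 463.2 -56.6]
```

View pics/w7.png

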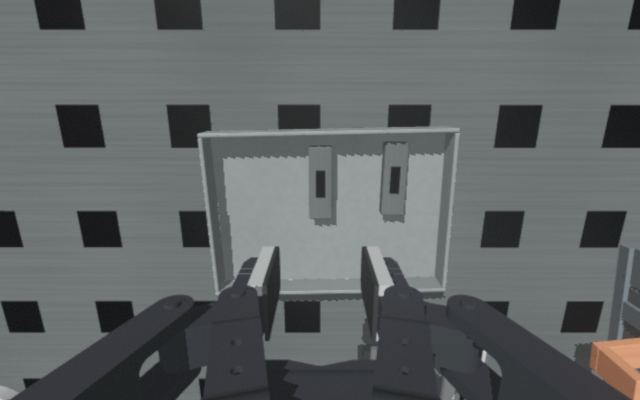

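```bash
python3 -m handwheel '[[-0.07,0.99,-0.09,0,0,0],[-0.07,0.99,-0.09,0,0,0],[-0.07,0.99,-0.09,0,0,0],[-0.07,0.99,-0.09,0,0,0],[-0.07,0.99,-0.09,0,0,0],[-0.07,0.99,-0.09,0,0,0],[-0.07,0.99,-0.09,0,0,0],[-0.07,0.99,-0.09,0,0,0]]' -1 60 |head -2
python3 -m handwheel '[[-0.07,0.99,-0.09,0,0,0],[-0.07,0.99,-0.09,0,0,0],[-0.07,0.99,-0.09,0,0,0],[-0.07,0.99,-0.09,0,0,0],[-0.07,0.99,-0.09,0,0,0],[-0.07,0.99,-0.09,0,0,0],[-0.07,0.99,-0.09,0,0,0],[-0.07,0.99,-0.09,0,0,0]]' | head -2
python3 -m handwheel '[[-0.07,0.99,-0.09,0,0,0],[-0.07,0.99,-0.09,0,0,0],[-0.07,0.99,-0.09,0,0,0],[-0.07,0.99,-0.09,0,0,0],[-0.07,0.99,-0.09,0,0,0],[-0.07,0.99,-0.09,0,0,0],[-0.07,0.99,-0.09,0,0,0],[-0.07,0.99,-0.09,0,0,0]]' | head -2
python3 -m handwheel '[[-0.07,0.99,-0.09,0,0,0.0236],[0,0.5,0,0,0,0.0236],[0,0,0,0,0,0.0236],[0,0,0,0,0,0.0236],[0,0,0,0,0,0.0236],[0,0,0,0,0,0.0236],[0,0,0,0,0,0]]'
python3 - <<'E'
from h import *
import pickle
s=st();print(np.round(s["qpos"],2))
f=bot.grab_frame("wrist"); save(f,"w8.png"); pickle.dump(f,open("w8.pkl","wb"))
E
```

```text
clock: 22.38
position: [0.4135, -0.145, 0.2104]
clock: 23.38
position: [0.4275, 0.0529, 0.2284]
clock: 24.38
position: [0.4414, 0.2509, 0.2464]
clock: 25.25
position: [0.445, 0.2874, 0.2484]
tool_rot: [3.141, 0.0, 2.253]
force: [0.1, 0.3, -0.2]
grip_width: 0.0851
clk 25.25 pos [0.445  0.2874 0.2484] rpy [3.1411e+00 2.0000e-04 2.2529e+00] F [ 0.1  0.3 -0.2] M [-0. -0.  0.] w 0.0851
[-0.74  0.35  0.06  1.83 -0.03  0.96  0.02]
```

View pics/w8.png

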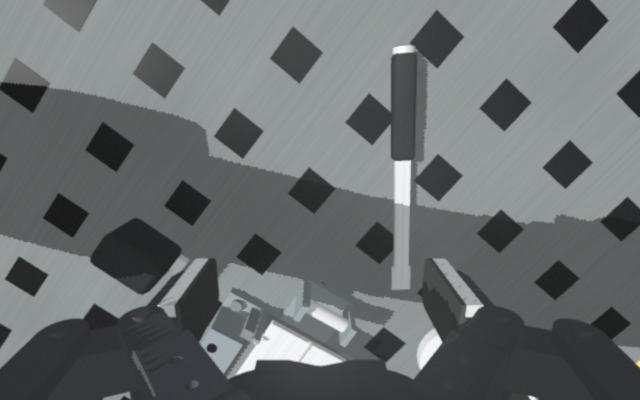

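Run:
```python
from h import *
import pickle
f=pickle.load(open("w8.pkl","rb"))
z=cv2.resize(f["pixels"][35:305,360:450],None,fx=2.2,fy=2.2,interpolation=cv2.INTER_CUBIC)
t=bot.grab_frame("top"); pickle.dump(t,open("t8.pkl","wb"))
z2=cv2.resize(t["pixels"][200:300,160:280],None,fx=4.5,fy=4.5,interpolation=cv2.INTER_CUBIC)
H=max(z.shape[0],z2.shape[0]); z=cv2.copyMakeBorder(z,0,H-z.shape[0],0,10,0); z2=cv2.copyMakeBorder(z2,0,H-z2.shape[0],0,0,0)
cv2.imwrite("pics/b8.png",np.hstack([z,z2]))
for p,h in [((404,51),.02),((403,160),.02),((401,290),.012)]:
    print(np.round(onz(f,p,h),4), np.round(proj(t,onz(f,p,h)),1))
a,b=onz(f,(404,51),.02),onz(f,(401,290),.012); d=b-a; print(np.linalg.norm(d[:2]),np.degrees(np.arctan2(d[1],d[0])))
```

```text
[0.4329 0.434  0.02  ] [[178.2 265.7]]
[0.5061 0.3534 0.02  ] [[208.3 238.5]]
[0.6158 0.234  0.012 ] [[251.8 199.8]]
0.2709714143609876 -47.56157293464277
```

View pics/b8.png

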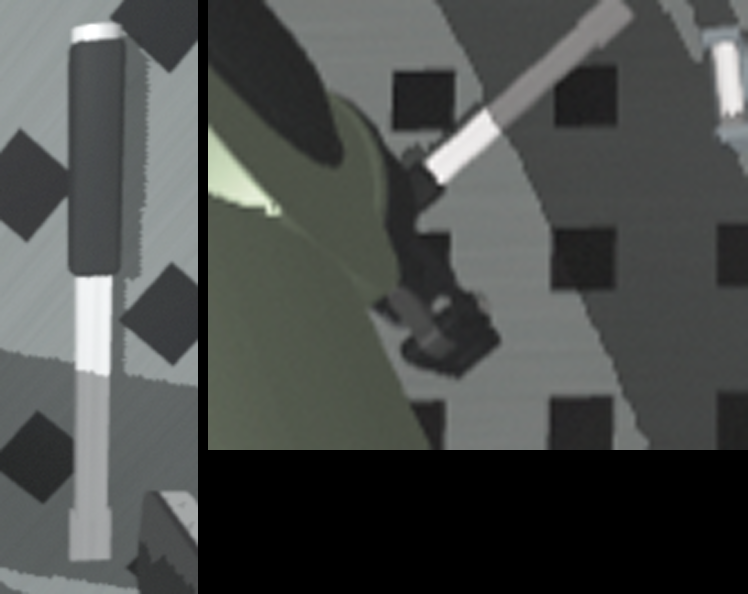

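Run:
```python
from h import *
st();plan([0.4923,0.3691,0.004],132.4)
```

```text
clk 25.35 pos [0.445  0.2874 0.2482] rpy [3.1412e+00 1.0000e-04 2.2559e+00] F [0.8 0.2 0.2] M [-0. -0.  0.] w 0.0854
shift mm [ 33.3  88.2 244.3] rows 10 frac/row [0.133 0.353 0.977]
turn deg [ 0.02  0.   -3.14] rows 1 frac/row [ 7.00e-05  1.00e-05 -8.74e-03]
 after turn shift: mm [ 28.4  90.  244.2]
```

```bash
python3 -m handwheel '[[0,0,0,0,0,-0.0087],[0.28,0.9,0.9,0,0,0],[0.28,0.9,0.9,0,0,0],[0.28,0.9,0.9,0,0,0],[0.28,0.9,0.9,0,0,0],[0,0,0.9,0,0,0],[0,0,0.9,0,0,0],[0,0,0,0,0,0]]' -0.2 60
python3 - <<'E'
from h import *
import pickle
st();plan([0.4923,0.3691,0.004],132.4)
f=bot.grab_frame("wrist"); save(f,"w9.png"); pickle.dump(f,open("w9.pkl","wb"))
E
```

```text
clock: 26.35
position: [0.4923, 0.368, 0.1117]
tool_rot: [-3.139, -0.0, 2.309]
force: [0.1, 0.1, 0.7]
grip_width: 0.0513
clk 26.35 pos [0.4923 0.368  0.1117] rpy [-3.1389e+00 -2.0000e-04  2.3090e+00] F [0.1 0.1 0.7] M [0. 0. 0.] w 0.0513
shift mm [  0.8   1.  107.6] rows 5 frac/row [0.007 0.008 0.861]
turn deg [-0.15 -0.01 -0.1 ] rows 1 frac/row [-4.2e-04 -4.0e-05 -2.8e-04]
 after turn shift: mm [  0.9   0.7 107.7]
```

View pics/w9.png

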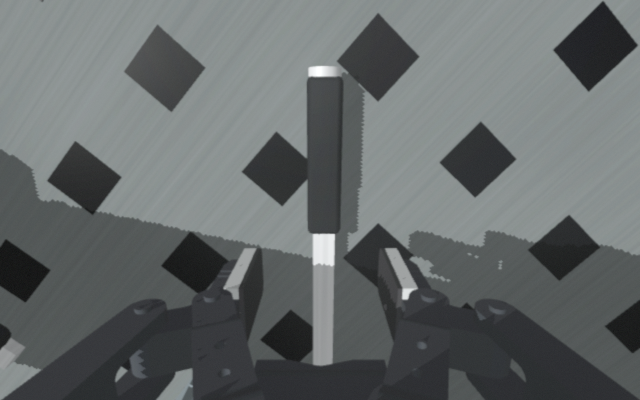

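```bash
python3 - <<'E'
from h import *
import pickle
f=pickle.load(open("w9.pkl","rb"))
P=[onz(f,p,.02) for p in [(323.5,67),(324,233)]]; S=onz(f,(323,355),.014)
print(np.round(P,4),np.round(S,4)); d=P[1]-P[0]; print(np.linalg.norm(d),np.degrees(np.arctan2(d[1],d[0])))
d=S-P[0]; print(np.degrees(np.arctan2(d[1],d[0]))); u=d[:2]/np.linalg.norm(d[:2])
print("x=32 pt",P[0][:2]+u*87, P[1][:2]-u*23)
E
python3 -m handwheel '[[0.03,0.04,0.9,0,0,0],[0,0,0.9,0,0,0],[0,0,0.9,0,0,0],[0,0,0.8,0,0,0],[0,0,0.5,0,0,0],[0,0,0.28,0,0,0],[0,0,0,0,0,0]]' -0.2
python3 -m handwheel '[[0,0,0,0,0,0],[0,0,0,0,0,0],[0,0,0,0,0,0],[0,0,0,0,0,0]]' 1 100
```

```text
[[0.4308 0.438  0.02  ]
 [0.5067 0.3554 0.02  ]] [0.5801 0.2738 0.014 ]
0.11217931474148742 -47.43075683226987
-47.711811908300355
x=32 pt [ 58.96961908 -63.92200544] [-14.9690959   17.37005972]
clock: 27.28
position: [0.4933, 0.3698, 0.0058]
tool_rot: [-3.141, 0.0, 2.307]
force: [-0.2, -0.0, -0.2]
grip_width: 0.0516
clock: 27.78
position: [0.4936, 0.3701, 0.0068]
tool_rot: [3.141, 0.0, 2.307]
force: [-2.1, -1.4, 9.8]
grip_width: 0.0212
```

```bash
cat > pry.py <<'E'
from h import *
q=[0.564,0.0624,0.1183]
GX,GZ=35.,6.8
def pose(alpha,tipy,clr,lat=0.):
    """tool pose for bar tip-down angle alpha, tip at jig y (mm), clearance above heel (mm)"""
    ca,sa=np.cos(alpha),np.sin(alpha)
    bx=np.array([0,-ca,-sa]); bz=np.array([0,-sa,ca]); by=np.cross(bz,bx)
    C=np.array([lat,102,42])+(12+clr)*bz
    s=(C[1]-tipy)/ca
    tip=C+s*bx                    # centreline z=10 at tip
    org=tip-215*bx-10*bz
    tcp=org+GX*bx+GZ*bz
    Rj=np.c_[-bx,by,-bz]
    Rw=Ro.from_euler("z",q[2]).as_matrix()
    return Rw@(tcp/1000)+[q[0],q[1],0], Rw@Rj, tip
def show(alpha,tipy,clr,lat=0.):
    p,R,tip=pose(alpha,tipy,clr,lat); e=Ro.from_matrix(R).as_euler("xyz")
    print("alpha",alpha,"tipy",tipy,"tip",np.round(tip,1),"tcp",np.round(p,4),"rpy",np.round(e,3)); plan(p,rpy=e)
E
python3 -m handwheel '[[0,0,-0.3,0,0,0],[0,0,-0.7,0,0,0],[0,0,-0.95,0,0,0],[0,0,-0.95,0,0,0],[0,0,-0.95,0,0,0],[0,0,-0.95,0,0,0],[0,0,-0.95,0,0,0],[0,0,0,0,0,0]]'
python3 - <<'E'
from pry import *
s=st(); print(np.round(s["qpos"],2)); show(0.0,180,60)
show(0.36,113,2); show(.36,57,2); show(.36,57,0); show(-.18,60,0)
f=bot.grab_frame("wrist"); save(f,"w10.png")
E
```

```text
clock: 28.78
position: [0.494, 0.3704, 0.152]
tool_rot: [3.138, 0.0, 2.307]
force: [0.3, -0.2, -2.8]
grip_width: 0.0212
clk 28.77 pos [0.494  0.3704 0.152 ] rpy [3.1380e+00 1.0000e-04 2.3067e+00] F [ 0.3 -0.2 -2.8] M [-0.  0. -0.] w 0.0212
[-0.77  0.6   0.04  1.7  -0.03  0.84  0.02]
alpha 0.0 tipy 180 tip [  0. 180. 114.] tcp [0.5215 0.4199 0.1108] rpy [3.142 0.    1.689]
shift mm [18.3 53.5 41.4] rows 3 frac/row [0.243 0.713 0.552]
turn deg [ 0.2  -0.06 35.39] rows 4 frac/row [ 1.400e-04 -4.000e-05  2.457e-02]
 after turn shift: mm [45.9 33.1 41.2]
alpha 0.36 tipy 113 tip [  0.  113.   61.1] tcp [0.5306 0.343  0.1215] rpy [ 3.142 -0.36   1.689]
shift mm [-44.8   8.7  30.5] rows 2 frac/row [-0.897  0.174  0.611]
turn deg [-6.17 19.9  35.03] rows 5 frac/row [-0.00343  0.01106  0.01946]
 after turn shift: mm [-40.2  33.1  17.5]
alpha 0.36 tipy 57 tip [ 0. 57. 40.] tcp [0.5373 0.2874 0.1004] rpy [ 3.142 -0.36   1.689]
shift mm [-90.5 -23.8  51.5] rows 4 frac/row [-0.905 -0.238  0.515]
turn deg [-6.17 19.9  35.03] rows 5 frac/row [-0.00343  0.01106  0.01946]
 after turn shift: mm [-100.    33.1   17.5]
alpha 0.36 tipy 57 tip [ 0.  57.  37.9] tcp [0.5373 0.2874 0.0983] rpy [ 3.142 -0.36   1.689]
shift mm [-90.5 -23.8  53.6] rows 4 frac/row [-0.905 -0.238  0.536]
turn deg [-6.17 19.9  35.03] rows 5 frac/row [-0.00343  0.01106  0.01946]
 after turn shift: mm [-100.8   33.1   19.5]
alpha -0.18 tipy 60 tip [ 0.  60.  61.8] tcp [0.5361 0.2973 0.0265] rpy [-3.142  0.18   1.689]
shift mm [-82.4 -18.3 125.5] rows 6 frac/row [-0.549 -0.122  0.837]
turn deg [  3.39 -10.04  35.27] rows 4 frac/row [ 0.00235 -0.00697  0.02449]
 after turn shift: mm [-53.8  33.1 137.4]
```

View pics/w10.png

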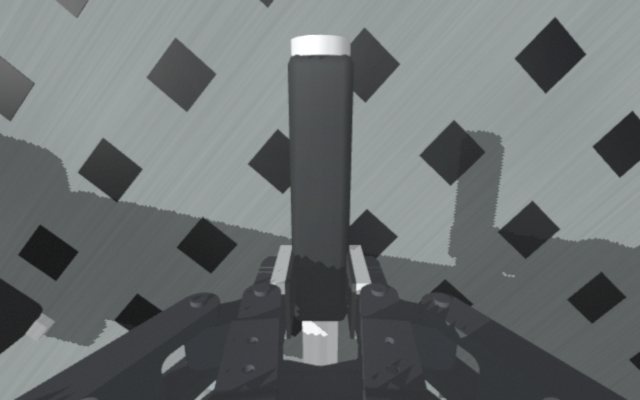

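```bash
python3 -m handwheel '[[0,0,0,0,0,0.0246],[0,0,0,0,0,0.0246],[0,0,0,0,0,0.0246],[0,0,0,0,0,0.0246],[0,0,0,0,0.0191,0],[0,0,0,0,0.0191,0],[0,0,0,0,0.0191,0],[0,0,0,0,0,0]]'
python3 - <<'E'
from pry import *
s=st(); print(np.round(s["qpos"],2)); show(0.36,113,8)
f=bot.grab_frame("side"); cv2.imwrite("pics/s11.png",cv2.resize(f["pixels"][180:400,180:440],None,fx=3,fy=2.7))
E
```

```text
clock: 29.82
position: [0.4943, 0.3662, 0.1483]
tool_rot: [-3.139, -0.359, 1.682]
force: [0.7, -0.1, -4.0]
grip_width: 0.0213
clk 29.82 pos [0.4943 0.3662 0.1483] rpy [-3.1393 -0.3593  1.6821] F [ 0.7 -0.1 -4. ] M [-0.7 -0.1  0. ] w 0.0213
[-0.51  0.56 -0.08  1.84 -0.48  0.63 -0.08]
alpha 0.36 tipy 113 tip [  0.  113.   67.5] tcp [0.5306 0.343  0.1279] rpy [ 3.142 -0.36   1.689]
shift mm [-32.5  33.6   9.4] rows 2 frac/row [-0.651  0.672  0.189]
turn deg [ 0.01  0.04 -0.37] rows 1 frac/row [ 3.00e-05  1.20e-04 -1.04e-03]
 after turn shift: mm [-32.8  33.4   9.4]
```

View pics/s11.png

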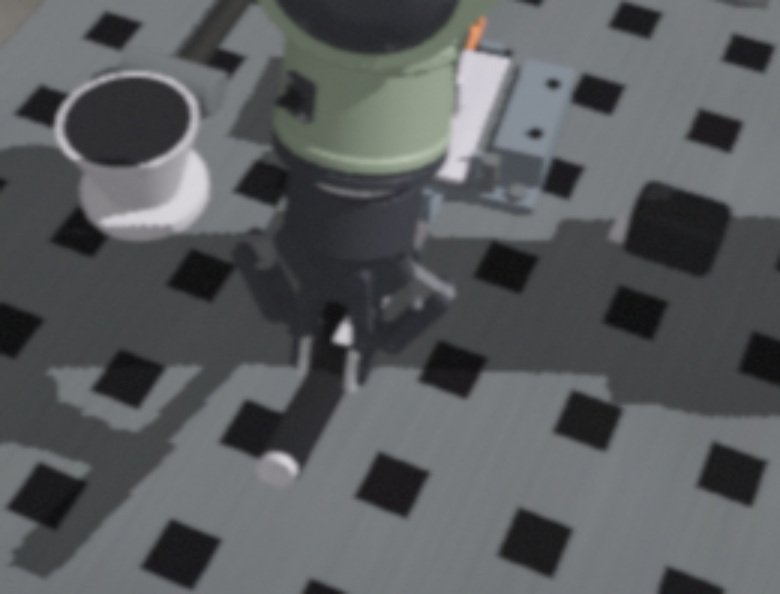

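```bash
python3 -m handwheel '[[-0.4,0.45,0.12,0,0,-0.001],[-0.6,0.6,0.17,0,0,0],[-0.3,0.3,0.08,0,0,0],[0,0,0,0,0,0]]'
python3 - <<'E'
from pry import *
import pickle
s=st(); show(0.36,113,8)
f=bot.grab_frame("top"); pickle.dump(f,open("t12.pkl","wb"))
R=Ro.from_euler("xyz",s["tool_rot"]).as_matrix(); p=np.array(s["position"])
def b2w(x,y,z): return p+R@np.diag([-1,1,-1])@(np.array([x-GX,y,z-GZ])/1000)
pts=np.array([b2w(215,-11,12),b2w(215,11,12),b2w(185,11,12),b2w(185,-11,12)]); print(np.round(b2w(215,0,10),4))
k=5;x0,y0=225,160
im=cv2.resize(f["pixels"][y0:y0+110,x0:x0+140],None,fx=k,fy=k,interpolation=cv2.INTER_CUBIC)
cv2.imwrite("pics/t12a.png",im.copy())
cv2.polylines(im,[np.int32((proj(f,pts)+.5-[x0,y0])*k)],True,(0,0,255),1)
cv2.imwrite("pics/t12.png",im)
E
```

```text
clock: 30.38
position: [0.5306, 0.3463, 0.1287]
tool_rot: [3.14, -0.359, 1.694]
force: [-0.2, 0.3, -3.6]
grip_width: 0.0212
clk 30.38 pos [0.5306 0.3463 0.1287] rpy [ 3.1401 -0.3592  1.694 ] F [-0.2  0.3 -3.6] M [-0.6 -0.  -0. ] w 0.0212
alpha 0.36 tipy 113 tip [  0.  113.   67.5] tcp [0.5306 0.343  0.1279] rpy [ 3.142 -0.36   1.689]
shift mm [-3.3 -0.3 -0.5] rows 1 frac/row [-0.132 -0.013 -0.019]
turn deg [-0.02  0.04  0.26] rows 1 frac/row [-4.0e-05  1.2e-04  7.3e-04]
 after turn shift: mm [-3.3 -0.3 -0.5]
[0.5514 0.1779 0.0684]
```

View pics/t12.png

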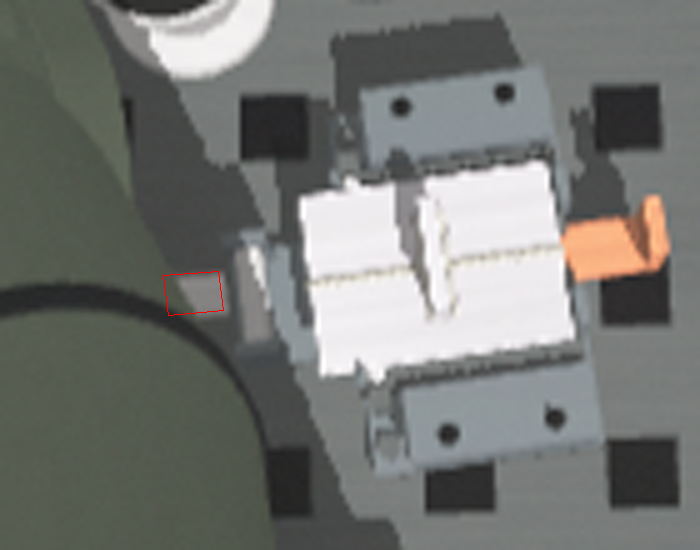

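```bash
python3 -m handwheel '[[-0.3,0,0.1,0,0,0],[-0.4,0,0.08,0,0,0.0007],[-0.4,0,0,0,0,0],[-0.4,0,0,0,0,0],[0,0,0,0,0,0]]'
python3 - <<'E'
from pry import *
s=st(); show(0.36,57,3)
E
```

```text
clock: 31.05
position: [0.5345, 0.3126, 0.1118]
tool_rot: [3.141, -0.36, 1.689]
force: [-0.4, 0.4, -4.0]
grip_width: 0.0212
clk 31.05 pos [0.5345 0.3126 0.1118] rpy [ 3.1413 -0.3596  1.689 ] F [-0.4  0.4 -4. ] M [-0.6 -0.  -0. ] w 0.0212
alpha 0.36 tipy 57 tip [ 0.  57.  41.1] tcp [0.5373 0.2874 0.1015] rpy [ 3.142 -0.36   1.689]
shift mm [-27.3  -0.2   0.7] rows 2 frac/row [-0.546 -0.004  0.014]
turn deg [ 0.02  0.02 -0.  ] rows 1 frac/row [ 5.e-05  6.e-05 -1.e-05]
 after turn shift: mm [-27.3  -0.2   0.7]
```

```bash
python3 -m handwheel '[[-0.3,0,0.03,0,0,0],[-0.3,0,0,0,0,0],[0,0,0,0,0,0]]'
python3 -m handwheel '[[-0.25,0,0,0,0,0],[-0.2,0,0,0,0,0],[0,0,0,0,0,0]]'
python3 - <<'E'
from pry import *
s=st(); show(0.36,57,0)
f=bot.grab_frame("top"); 
R=Ro.from_euler("xyz",s["tool_rot"]).as_matrix(); p=np.array(s["position"])
k=5;x0,y0=225,160
im=cv2.resize(f["pixels"][y0:y0+110,x0:x0+140],None,fx=k,fy=k,interpolation=cv2.INTER_CUBIC)
cv2.imwrite("pics/t13.png",im)
f=bot.grab_frame("wrist");save(f,"w13.png")
E
```

```text
clock: 31.42
position: [0.536, 0.2992, 0.1058]
tool_rot: [3.141, -0.36, 1.69]
force: [-0.9, 0.7, -3.0]
grip_width: 0.0212
clock: 31.8
position: [0.5372, 0.289, 0.1019]
tool_rot: [3.141, -0.36, 1.69]
force: [-0.3, 0.2, -3.3]
grip_width: 0.0216
clk 31.8 pos [0.5372 0.289  0.1019] rpy [ 3.1411 -0.3598  1.6899] F [-0.3  0.2 -3.3] M [-0.6 -0.1  0. ] w 0.0216
alpha 0.36 tipy 57 tip [ 0.  57.  37.9] tcp [0.5373 0.2874 0.0983] rpy [ 3.142 -0.36   1.689]
shift mm [-2.8 -0.1  2.8] rows 1 frac/row [-0.111 -0.005  0.114]
turn deg [0.01 0.01 0.04] rows 1 frac/row [4.0e-05 4.0e-05 1.2e-04]
 after turn shift: mm [-2.8 -0.1  2.8]
```

View pics/t13.png

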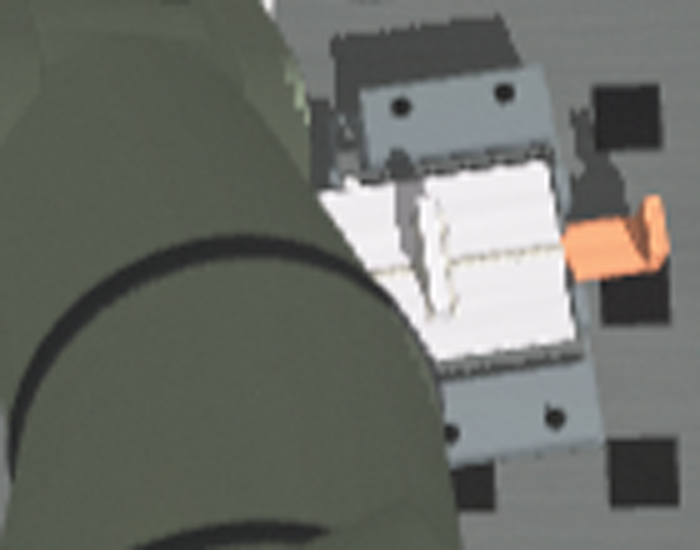

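View pics/w13.png

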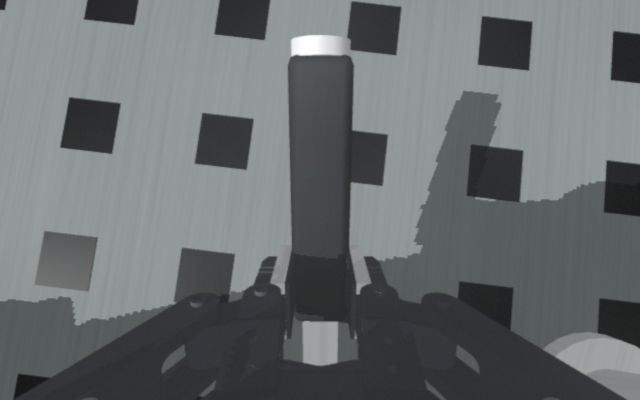

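```bash
python3 -m handwheel '[[-0.1,0,0.06,0,0,0],[0,0,0.06,0,0,0],[0,0,0,0,0,0]]'
python3 -m handwheel '[[0,0,0.272,0,-0.00796,0],[-0.007,0,0.272,0,-0.00796,0],[-0.007,0,0.272,0,-0.00796,0],[0,0,0,0,0,0]]'
python3 - <<'E'
from pry import *
s=st(); show(0.21,57,0)
E
```

```text
clock: 32.28
position: [0.5372, 0.2883, 0.0983]
tool_rot: [3.141, -0.36, 1.69]
force: [0.2, -0.4, -2.3]
grip_width: 0.0211
clock: 32.78
position: [0.5358, 0.2956, 0.0787]
tool_rot: [3.141, -0.21, 1.693]
force: [-0.6, 1.7, -2.9]
grip_width: 0.0209
clk 32.77 pos [0.5358 0.2956 0.0787] rpy [ 3.1413 -0.2102  1.6929] F [-0.6  1.7 -2.9] M [-0.3  0.  -0. ] w 0.0209
alpha 0.21 tipy 57 tip [ 0.  57.  44.7] tcp [0.5364 0.2945 0.0791] rpy [-3.142 -0.21   1.689]
shift mm [-1.1  0.5 -0.6] rows 1 frac/row [-0.043  0.02  -0.023]
turn deg [-0.03 -0.01  0.21] rows 1 frac/row [-8.0e-05 -3.0e-05  5.9e-04]
 after turn shift: mm [-1.1  0.5 -0.6]
```

```bash
python3 -m handwheel '[[-0.03,0,0.272,0,-0.00796,0],[-0.007,0,0.272,0,-0.00796,0],[0,0,0,0,0,0]]'
python3 -m handwheel '[[-0.007,0,0.272,0,-0.00796,0],[-0.007,0,0.272,0,-0.00796,0],[0,0,0,0,0,0]]'
python3 - <<'E'
from pry import *
s=st(); show(0.01,57,0)
E
```

```text
clock: 33.15
position: [0.5363, 0.2959, 0.0653]
tool_rot: [3.141, -0.11, 1.691]
force: [-0.1, 1.6, -0.4]
grip_width: 0.021
clock: 33.52
position: [0.536, 0.2967, 0.0515]
tool_rot: [-3.142, -0.01, 1.691]
force: [-0.2, 0.3, -3.5]
grip_width: 0.0213
clk 33.52 pos [0.536  0.2967 0.0515] rpy [-3.1415 -0.0104  1.6909] F [-0.2  0.3 -3.5] M [-0.1  0.  -0. ] w 0.0213
alpha 0.01 tipy 57 tip [ 0.  57.  53.6] tcp [0.536  0.2978 0.0522] rpy [-3.142 -0.01   1.689]
shift mm [ 1.1  0.2 -0.6] rows 1 frac/row [ 0.043  0.007 -0.024]
turn deg [-0.01 -0.02  0.1 ] rows 1 frac/row [-2.0e-05 -6.0e-05  2.9e-04]
 after turn shift: mm [ 1.1  0.2 -0.6]
```

Run:
```python
from pry import *
s=st()
f=bot.grab_frame("wrist");save(f,"w14.png")
f=bot.grab_frame("side"); cv2.imwrite("pics/s14.png",cv2.resize(f["pixels"][170:290,240:390],None,fx=5,fy=5,interpolation=cv2.INTER_CUBIC))
```

```text
clk 33.52 pos [0.536  0.2967 0.0515] rpy [-3.1415 -0.0104  1.6909] F [-0.2  0.3 -3.5] M [-0.1  0.  -0. ] w 0.0213
```

View pics/w14.png

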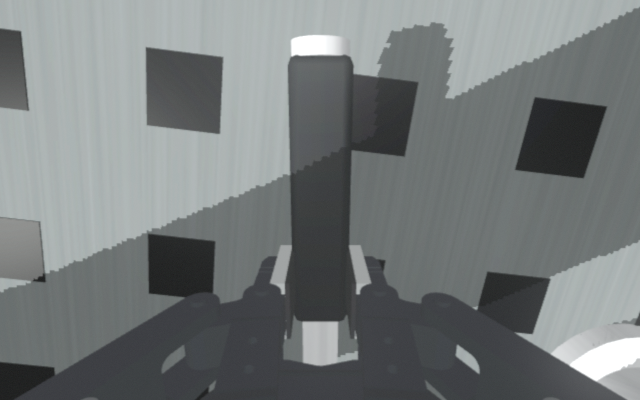

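View pics/s14.png

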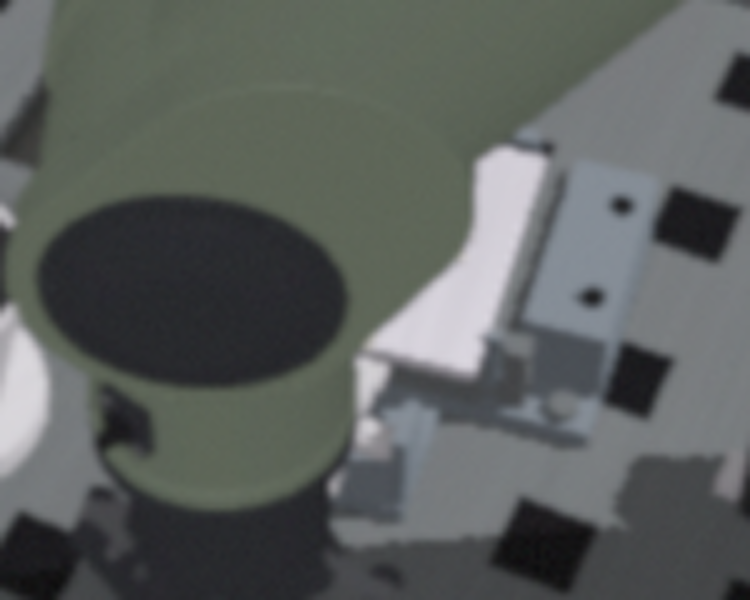

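Run:
```python
from pry import *
s=st()
R=Ro.from_euler("xyz",s["tool_rot"]).as_matrix(); p=np.array(s["position"])
def b2w(x,y,z): return p+R@np.diag([-1,1,-1])@(np.array([x-GX,y,z-GZ])/1000)
c,sn=np.cos(q[2]),np.sin(q[2])
def j2w(x,y,z): return np.array([q[0]+(c*x-sn*y)/1000,q[1]+(sn*x+c*y)/1000,z/1000])
f=bot.grab_frame("side");k=8;x0,y0=295,215
im=cv2.resize(f["pixels"][y0:y0+70,x0:x0+80],None,fx=k,fy=k,interpolation=cv2.INTER_CUBIC)
cv2.imwrite("pics/s15a.png",im)
im=im.copy()
def pl(P,col): cv2.polylines(im,[np.int32((proj(f,np.array(P))+.5-[x0,y0])*k)],True,col,1)
pl([b2w(215,-11,12),b2w(215,11,12),b2w(185,11,12),b2w(185,-11,12)],(0,0,255))
pl([b2w(190,-8,14),b2w(190,8,14),b2w(100,8,14),b2w(100,-8,14)],(0,255,0))
pl([j2w(-50,70,58),j2w(50,70,58),j2w(50,70,50),j2w(-50,70,50)],(255,0,0))
pl([j2w(-27,102,50),j2w(27,102,50)],(0,255,255))
cv2.imwrite("pics/s15.png",im)
d=b2w(215,0,10)-[q[0],q[1],0]; print("tip jig",np.round([c*d[0]+sn*d[1],-sn*d[0]+c*d[1],d[2]],4))
```

```text
clk 33.62 pos [0.5363 0.2964 0.0519] rpy [ 3.1412 -0.0115  1.6899] F [-0.2  0.8 -2.4] M [ 0.  0. -0.] w 0.0208
tip jig [0.0003 0.0556 0.053 ]
```

View pics/s15.png

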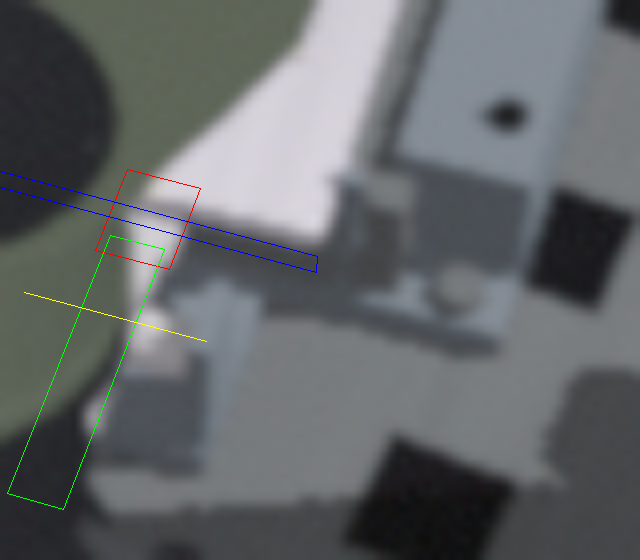

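View pics/s15a.png

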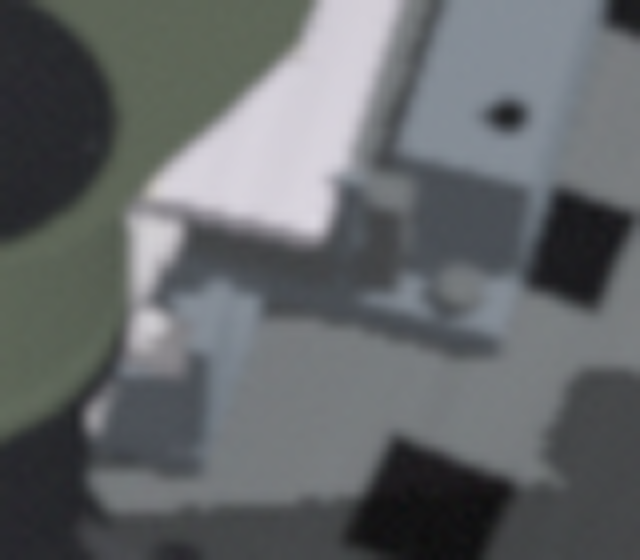

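```bash
python3 -m handwheel '[[-0.007,0,0.272,0,-0.00796,0],[0,0,0,0,0,0]]'
python3 -m handwheel '[[-0.007,0,0.272,0,-0.00796,0],[0,0,0,0,0,0]]'
python3 - <<'E'
from pry import *
s=st(); show(-0.09,57,0)
f=bot.grab_frame("side");k=8;x0,y0=295,215
im=cv2.resize(f["pixels"][y0:y0+70,x0:x0+80],None,fx=k,fy=k,interpolation=cv2.INTER_CUBIC)
cv2.imwrite("pics/s16.png",im)
E
```

```text
clock: 33.92
position: [0.536, 0.2966, 0.0447]
tool_rot: [3.141, 0.04, 1.691]
force: [-0.1, 1.3, -2.4]
grip_width: 0.0211
clock: 34.17
position: [0.536, 0.2965, 0.038]
tool_rot: [3.141, 0.089, 1.691]
force: [-0.9, 3.4, -1.5]
grip_width: 0.0213
clk 34.17 pos [0.536  0.2965 0.038 ] rpy [3.1414 0.0889 1.6913] F [-0.9  3.4 -1.5] M [ 0.7  0.2 -0. ] w 0.0213
alpha -0.09 tipy 57 tip [ 0.  57.  58.1] tcp [0.5361 0.2967 0.0387] rpy [3.142 0.09  1.689]
shift mm [ 0.2  0.1 -0.7] rows 1 frac/row [ 0.008  0.006 -0.029]
turn deg [ 0.02 -0.06  0.13] rows 1 frac/row [ 6.0e-05 -1.8e-04  3.5e-04]
 after turn shift: mm [ 0.2  0.1 -0.7]
```

View pics/s16.png

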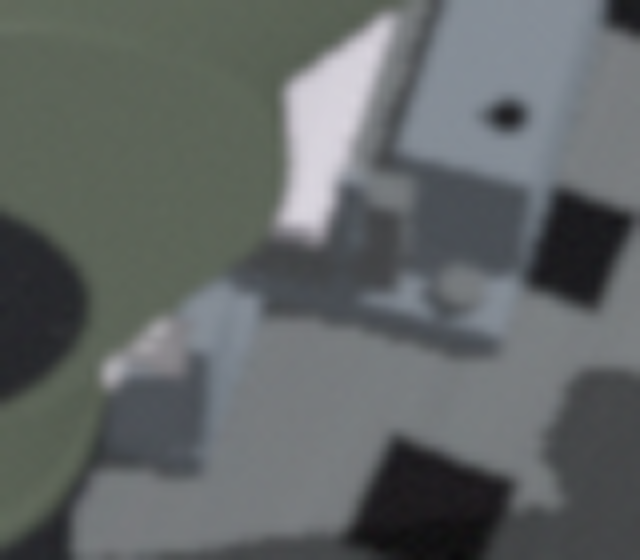

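Run:
```python
from pry import *
s=st()
R=Ro.from_euler("xyz",s["tool_rot"]).as_matrix(); p=np.array(s["position"])
def b2w(x,y,z): return p+R@np.diag([-1,1,-1])@(np.array([x-GX,y,z-GZ])/1000)
f=bot.grab_frame("wrist"); im=f["pixels"].copy()
def pl(P,col): cv2.polylines(im,[np.int32(np.round(proj(f,np.array(P))))],True,col,1)
pl([b2w(-55,-12,20),b2w(-55,12,20),b2w(55,12,20),b2w(55,-12,20)],(0,0,255))
pl([b2w(-55,-12,20),b2w(-55,12,20),b2w(-55,12,0),b2w(-55,-12,0)],(0,255,0))
pl([b2w(50,-8,14),b2w(50,8,14),b2w(90,8,14),b2w(90,-8,14)],(255,0,0))
save({"pixels":im},"w17.png")
f=bot.grab_frame("top");cv2.imwrite("pics/t17.png",cv2.resize(f["pixels"][150:300,200:380],None,fx=4,fy=4,interpolation=cv2.INTER_CUBIC))
```

```text
clk 34.23 pos [0.5362 0.2965 0.0383] rpy [3.141  0.0879 1.6906] F [-1.4  3.7 -2.5] M [ 0.8  0.3 -0.1] w 0.0214
```

View pics/w17.png

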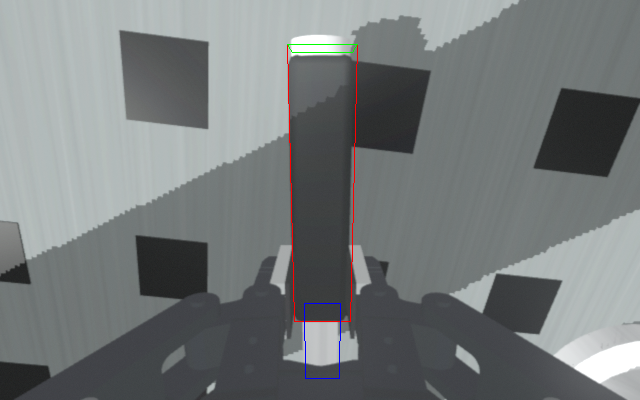

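View pics/t17.png

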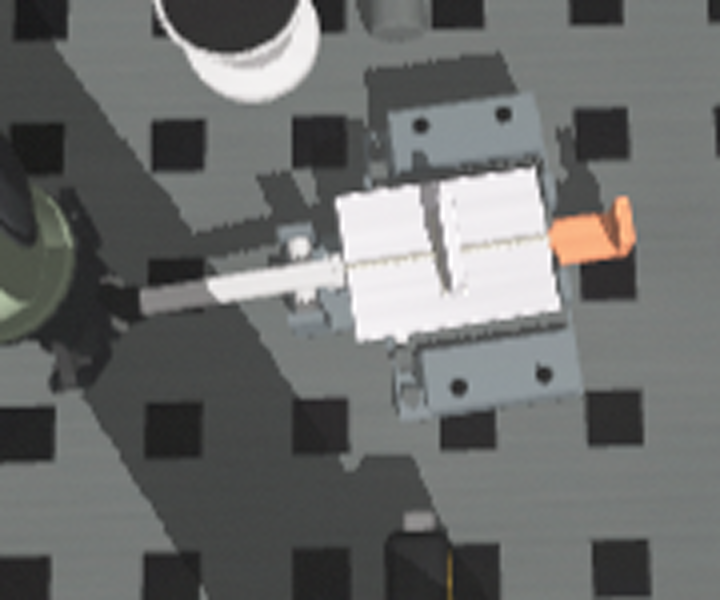

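Run:
```python
from pry import *
import pickle
c,sn=np.cos(q[2]),np.sin(q[2])
def j2w(x,y,z): return np.array([q[0]+(c*x-sn*y)/1000,q[1]+(sn*x+c*y)/1000,z/1000])
fs=pickle.load(open("side0.pkl","rb")); f=bot.grab_frame("side")
k=7;x0,y0=310,215
out=[]
for g in (fs,f):
    im=cv2.resize(g["pixels"][y0:y0+55,x0:x0+55],None,fx=k,fy=k,interpolation=cv2.INTER_NEAREST)
    for z,col in ((58,(0,0,255)),(66,(0,255,0))):
        P=[j2w(-50,70,z),j2w(-50,20,z)]; cv2.polylines(im,[np.int32((proj(g,np.array(P))+.5-[x0,y0])*k)],False,col,1)
        P=[j2w(-50,70,z),j2w(0,70,z)]; cv2.polylines(im,[np.int32((proj(g,np.array(P))+.5-[x0,y0])*k)],False,col,1)
    out.append(im)
cv2.imwrite("pics/c18.png",np.hstack(out))
```

```text
(no output)
```

View pics/c18.png

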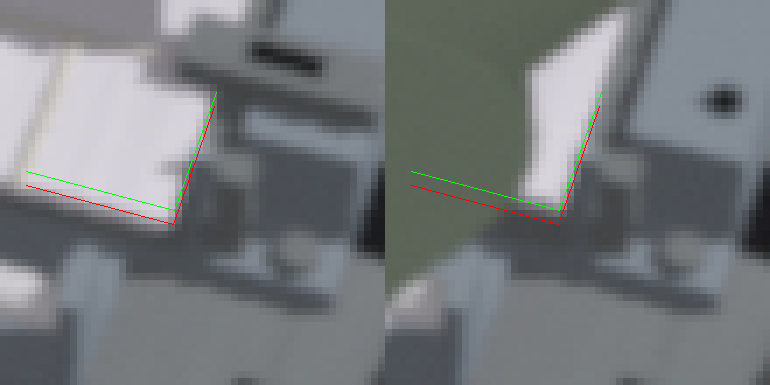

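```bash
python3 -m handwheel '[[-0.007,0,0.272,0,-0.00796,0],[-0.007,0,0.245,0,-0.0072,0],[0,0,0,0,0,0],[0,0,0,0,0,0]]'
python3 - <<'E'
from pry import *
import pickle
s=st(); show(-0.185,57,0)
c,sn=np.cos(q[2]),np.sin(q[2])
def j2w(x,y,z): return np.array([q[0]+(c*x-sn*y)/1000,q[1]+(sn*x+c*y)/1000,z/1000])
f=bot.grab_frame("side")
k=10;x0,y0=310,215
im=cv2.resize(f["pixels"][y0:y0+55,x0:x0+55],None,fx=k,fy=k,interpolation=cv2.INTER_NEAREST)
for z,col in ((58,(0,0,255)),(66,(0,255,0)),(70,(255,0,0))):
        P=[j2w(-50,20,z-.36*(z-58)),j2w(-50,70,z),j2w(0,70,z)]; cv2.polylines(im,[np.int32((proj(f,np.array(P))+.5-[x0,y0])*k)],False,col,1)
cv2.imwrite("pics/c19.png",im)
E
```

```text
clock: 34.88
position: [0.5365, 0.2947, 0.0255]
tool_rot: [3.141, 0.184, 1.69]
force: [-1.0, 4.4, -1.7]
grip_width: 0.0213
clk 34.88 pos [0.5365 0.2947 0.0255] rpy [3.1408 0.184  1.6903] F [-1.   4.4 -1.7] M [ 0.9  0.2 -0.1] w 0.0213
alpha -0.185 tipy 57 tip [ 0.  57.  62.6] tcp [0.5365 0.2941 0.0264] rpy [3.142 0.185 1.689]
shift mm [-0.7 -0.1 -0.8] rows 1 frac/row [-0.029 -0.003 -0.031]
turn deg [ 0.06 -0.06  0.07] rows 1 frac/row [ 0.00016 -0.00016  0.0002 ]
 after turn shift: mm [-0.7 -0.1 -0.8]
```

View pics/c19.png

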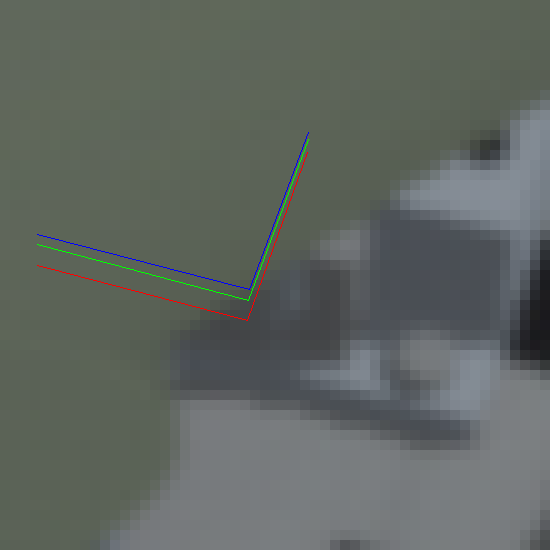

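Run:
```python
from pry import *
import pickle
f=bot.grab_frame("top"); f0=pickle.load(open("t12.pkl","rb"))
a=[cv2.resize(g["pixels"][170:260,280:345],None,fx=6,fy=6,interpolation=cv2.INTER_CUBIC) for g in (f0,f)]
cv2.imwrite("pics/t20.png",np.hstack(a))
```

```text
(no output)
```

View pics/t20.png

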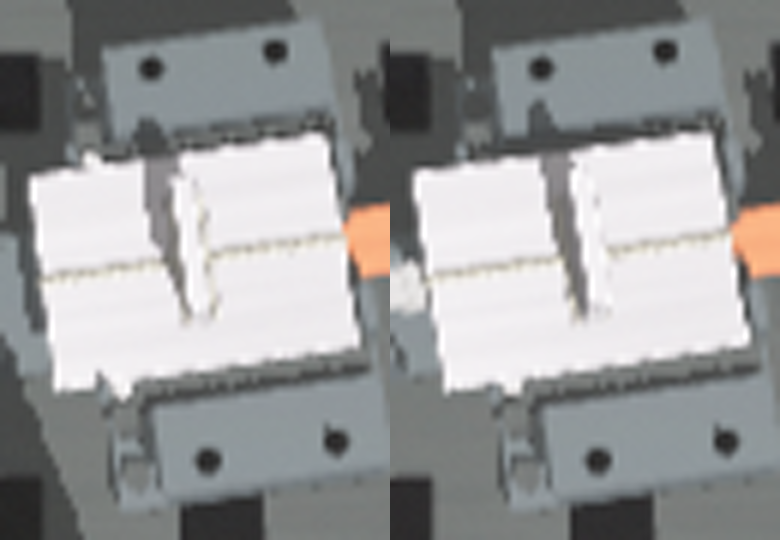

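```bash
python3 -m handwheel '[[0,0,0.05,0,0,0],[0,0,0,0,0,0],[0,0,0,0,0,0]]'
python3 -m handwheel '[[0,0,0.05,0,0,0],[0,0,0,0,0,0],[0,0,0,0,0,0]]'
python3 -c "
from h import *
st()"
```

```text
clock: 35.35
position: [0.5367, 0.2943, 0.0243]
tool_rot: [3.141, 0.185, 1.69]
force: [-1.4, 5.7, -1.2]
grip_width: 0.0211
clock: 35.72
position: [0.5368, 0.2942, 0.0238]
tool_rot: [3.14, 0.184, 1.69]
force: [-6.3, 3.5, 12.9]
grip_width: 0.0213
clk 35.73 pos [0.5368 0.2942 0.0238] rpy [3.1404 0.1842 1.69  ] F [-6.3  3.5 12.9] M [ 0.4  1.1 -0.3] w 0.0213
```

```bash
python3 -m handwheel '[[0,0,-0.08,0,0,0],[0.0,0,-0.272,0,0.00796,0],[0.0,0,-0.272,0,0.00796,0],[0.0,0,-0.272,0,0.00796,0],[0.0,0,-0.272,0,0.00796,0],[0,0,-0.272,0,0.00796,0],[0,0,0,0,0,0]]'
python3 - <<'E'
from pry import *
import pickle
s=st(); show(0.07,57,1)
f=bot.grab_frame("top"); cv2.imwrite("pics/t21.png",cv2.resize(f["pixels"][150:300,200:380],None,fx=4,fy=4,interpolation=cv2.INTER_CUBIC))
E
```

```text
clock: 36.6
position: [0.537, 0.2951, 0.0592]
tool_rot: [3.14, -0.064, 1.688]
force: [-0.6, -0.6, -2.9]
grip_width: 0.0212
clk 36.6 pos [0.537  0.2951 0.0592] rpy [ 3.1405 -0.0643  1.6877] F [-0.6 -0.6 -2.9] M [-0.3 -0.1 -0. ] w 0.0212
alpha 0.07 tipy 57 tip [ 0.  57.  51.9] tcp [0.5361 0.2975 0.0613] rpy [-3.142 -0.07   1.689]
shift mm [ 2.6 -0.7 -2. ] rows 1 frac/row [ 0.106 -0.026 -0.078]
turn deg [ 0.07  0.33 -0.08] rows 1 frac/row [ 0.00019  0.00091 -0.00022]
 after turn shift: mm [ 2.6 -0.7 -1.9]
```

View pics/t21.png

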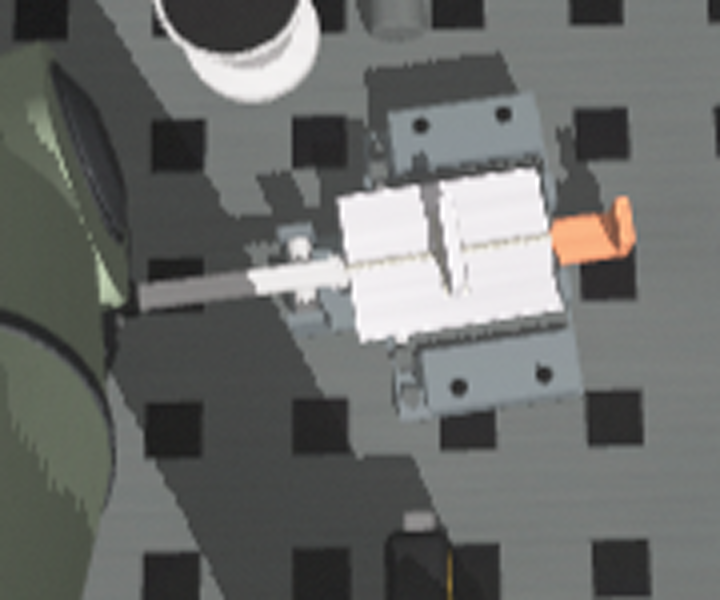

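```bash
python3 -m handwheel '[[0.4,0,-0.04,0,0,0],[0.9,0,-0.04,0,0,0],[0.9,0,0,0,0,0],[0.9,0,0,0,0,0],[0.9,0,0,0,0,0],[0.9,0,0,0,0,0],[0.9,0,0,0,-0.0102,0],[0,0,0,0,0,0]]'
python3 - <<'E'
from h import *
s=st(); p=s["position"]; plan([p[0],p[1],0.0075],rpy=[np.pi,0,s["tool_rot"][2]])
E
```

```text
clock: 37.65
position: [0.5171, 0.4447, 0.0698]
tool_rot: [3.141, -0.001, 1.695]
force: [-0.4, 0.4, -3.7]
grip_width: 0.0213
clk 37.65 pos [0.5171 0.4447 0.0698] rpy [ 3.1410e+00 -1.2000e-03  1.6948e+00] F [-0.4  0.4 -3.7] M [ 0.   0.1 -0. ] w 0.0213
shift mm [-0.1 -0.  62.3] rows 3 frac/row [-0.001 -0.     0.831]
turn deg [ 0.03 -0.07 -0.  ] rows 1 frac/row [ 0.0001  -0.00019 -0.     ]
 after turn shift: mm [ 0.  -0.  62.3]
```

```bash
python3 -m handwheel '[[0,0,0.8,0,0,0],[0,0,0.8,0,0,0],[0,0,0.6,0,0,0],[0,0,0.27,0,0,0],[0,0,0,0,0,0]]'
python3 -m handwheel '[[0,0,0,0,0,0],[0,0,0,0,0,0],[0,0,0,0,0,0]]' 0
python3 -m handwheel '[[0,0,-0.5,0,0,0],[0,0,-0.9,0,0,0],[0,0,-0.95,0,0,0],[0,0,-0.95,0,0,0],[0,0,-0.95,0,0,0],[0,0,-0.95,0,0,0],[0,0,-0.95,0,0,0],[0,0,-0.95,0,0,0]]' 0
python3 - <<'E'
from h import *
s=st(); print(np.round(s["qpos"],2)); plan([0.564,0.0624,0.20],186.78)
f=bot.grab_frame("wrist"); save(f,"w22.png")
E
```

```text
clock: 38.28
position: [0.5192, 0.4401, 0.008]
tool_rot: [3.141, -0.0, 1.69]
force: [-0.0, 0.2, -3.1]
grip_width: 0.0214
clock: 38.65
position: [0.5191, 0.4407, 0.0086]
tool_rot: [3.14, -0.001, 1.69]
force: [-0.0, 0.7, 0.8]
grip_width: 0.0427
clock: 39.65
position: [0.519, 0.4404, 0.1886]
tool_rot: [3.14, -0.002, 1.69]
force: [-0.3, -0.0, 0.3]
grip_width: 0.0425
clk 39.65 pos [0.519  0.4404 0.1886] rpy [ 3.1397e+00 -1.6000e-03  1.6901e+00] F [-0.3 -0.   0.3] M [-0. -0. -0.] w 0.0425
[-0.97  0.67  0.29  1.49 -0.21  1.   -0.5 ]
shift mm [-3.806e+02 -3.000e-01 -1.200e+01] rows 16 frac/row [-0.952 -0.001 -0.03 ]
turn deg [ 1.600e-01  1.000e-02 -8.994e+01] rows 9 frac/row [ 5.000e-05  0.000e+00 -2.776e-02]
 after turn shift: mm [  -0.  -380.6  -11.4]
```

View pics/w22.png

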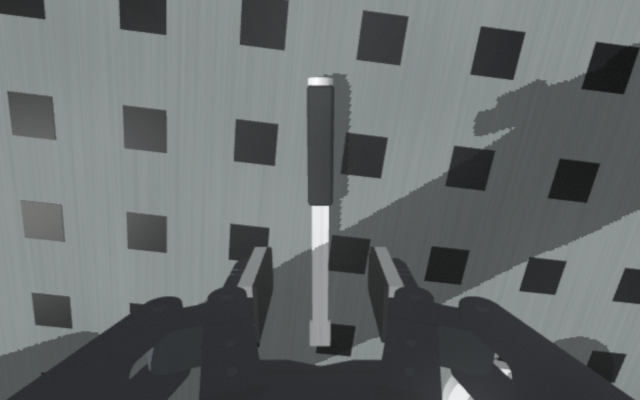

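```bash
python3 -m handwheel '[[-0.95,0,-0.18,0,0,0],[-0.95,0,-0.18,0,0,0],[-0.95,0,-0.18,0,0,0],[-0.95,0,-0.18,0,0,0],[-0.95,0,-0.18,0,0,0],[-0.95,0,-0.18,0,0,0],[-0.95,0,-0.18,0,0,0],[-0.95,0,-0.18,0,0,0]]' 0 |head -2
python3 -m handwheel '[[-0.95,0,-0.18,0,0,0],[-0.95,0,-0.18,0,0,0],[-0.95,0,-0.18,0,0,0],[-0.95,0,-0.18,0,0,0],[-0.95,0,-0.18,0,0,0],[-0.95,0,-0.18,0,0,0],[-0.95,0,-0.18,0,0,0],[-0.95,0,-0.18,0,0,0]]' | head -2
python3 -m handwheel '[[0,0,0,0,0,-0.0278],[0,0,0,0,0,-0.0278],[0,0,0,0,0,-0.0278],[0,0,0,0,0,-0.0278],[0,0,0,0,0,-0.0278],[0,0,0,0,0,-0.0278],[0,0,0,0,0,-0.0278],[0,0,0,0,0,-0.0278]]' | head -2
python3 -m handwheel '[[0,0,0,0,0,-0.0275],[0,0,0,0,0,0]]'
python3 - <<'E'
from h import *
import pickle
s=st(); plan([0.564,0.0624,0.08],186.78)
f=bot.grab_frame("wrist"); save(f,"w23.png"); pickle.dump(f,open("w23.pkl","wb"))
cv2.imwrite("pics/w23z.png",cv2.resize(f["pixels"][75:275,200:440],None,fx=3.3,fy=3,interpolation=cv2.INTER_CUBIC))
E
```

```text
clock: 40.7
position: [0.5417, 0.2502, 0.222]
clock: 41.7
position: [0.5642, 0.0615, 0.2579]
clock: 42.7
position: [0.5641, 0.0622, 0.2577]
clock: 42.95
position: [0.5641, 0.0622, 0.2577]
tool_rot: [3.141, 0.001, -3.024]
force: [-0.1, -0.3, 0.3]
grip_width: 0.0429
clk 42.95 pos [0.5641 0.0622 0.2577] rpy [ 3.1409e+00  7.0000e-04 -3.0240e+00] F [-0.1 -0.3  0.3] M [ 0.  0. -0.] w 0.0429
shift mm [2.000e-01 1.000e-01 1.777e+02] rows 8 frac/row [0.001 0.    0.889]
turn deg [ 0.04  0.04 -0.04] rows 1 frac/row [ 0.00011  0.00011 -0.00011]
 after turn shift: mm [1.000e-01 2.000e-01 1.777e+02]
```

View pics/w23z.png

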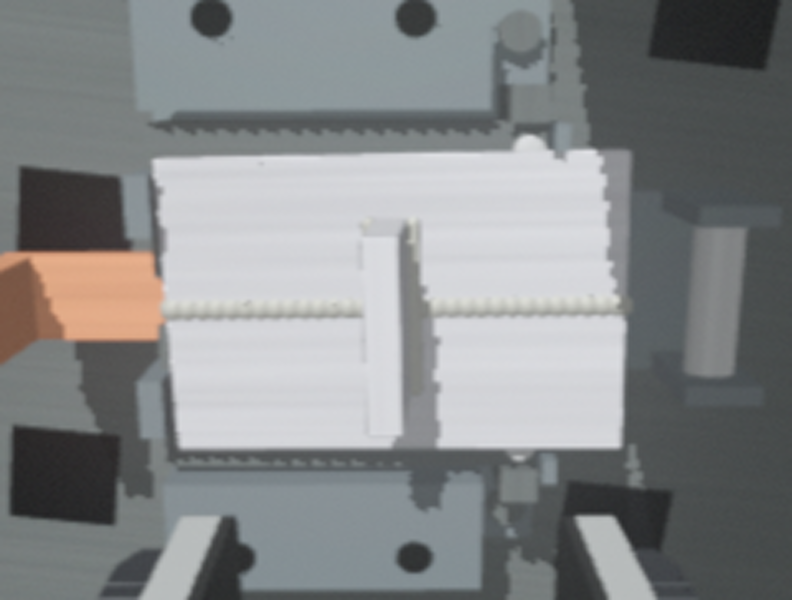

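Run:
```python
from pry import *
import pickle
f=pickle.load(open("w23.pkl","rb"))
c,sn=np.cos(q[2]),np.sin(q[2])
for u,v,z in [(365,236,.107),(403,236,.107),(368,436,.107),(402,436,.107),(153,158,.058),(600,150,.066),(624,447,.066),(178,447,.058)]:
    d=onz(f,(200+u/3.3,75+v/3),z)-[q[0],q[1],0]; print(np.round([c*d[0]+sn*d[1],-sn*d[0]+c*d[1]],4))
```

```text
[-0.03   -0.0077]
[-0.03    0.0021]
[ 0.0297 -0.0074]
[0.0297 0.0018]
[-0.0486 -0.0711]
[-0.0514  0.0588]
[0.0478 0.0709]
[ 0.0503 -0.0691]
```

```bash
python3 -m handwheel '[[0,0,0.9,-0.0095,0,0],[0,0,0.9,0,0,0],[0,0,0.9,0,0,0],[0,0,0.9,0,0,0],[0,0,0.9,0,0,0],[0,0,0,0,0,0]]' 0
python3 - <<'E'
from h import *
s=st(); plan([0.5641,0.0616,0.074],rpy=s["tool_rot"])
E
```

```text
clock: 43.75
position: [0.5628, 0.0682, 0.1441]
tool_rot: [3.082, -0.002, -3.026]
force: [0.3, 1.4, -0.1]
grip_width: 0.0428
clk 43.75 pos [0.5628 0.0682 0.1441] rpy [ 3.0817e+00 -2.1000e-03 -3.0257e+00] F [ 0.3  1.4 -0.1] M [-0.  -0.   0.1] w 0.0428
shift mm [ -0.7 -10.9  69.6] rows 3 frac/row [-0.009 -0.145  0.928]
turn deg [0. 0. 0.] rows 1 frac/row [0. 0. 0.]
 after turn shift: mm [ -0.7 -10.9  69.6]
```

```bash
python3 -m handwheel '[[0,-0.43,0.1,0,0,0],[0,0,0.6,0,0,0],[0,0,0.7,0,0,0],[0,0,0.7,0,0,0],[0,0,0.5,0,0,0],[0,0,0.18,0,0,0],[0,0,0,0,0,0]]' 0
python3 - <<'E'
from h import *
import pickle
s=st(); plan([0.5641,0.0616,0.074],rpy=s["tool_rot"])
f=bot.grab_frame("wrist"); save(f,"w24.png")
E
```

```text
clock: 44.62
position: [0.5644, 0.062, 0.0751]
tool_rot: [3.081, 0.0, -3.023]
force: [-0.7, -0.6, -0.1]
grip_width: 0.0427
clk 44.62 pos [0.5644 0.062  0.0751] rpy [ 3.0813e+00  4.0000e-04 -3.0226e+00] F [-0.7 -0.6 -0.1] M [-0.1 -0.  -0. ] w 0.0427
shift mm [ 0.3 -0.5  1. ] rows 1 frac/row [ 0.013 -0.018  0.042]
turn deg [0. 0. 0.] rows 1 frac/row [0. 0. 0.]
 after turn shift: mm [ 0.3 -0.5  1. ]
```

View pics/w24.png

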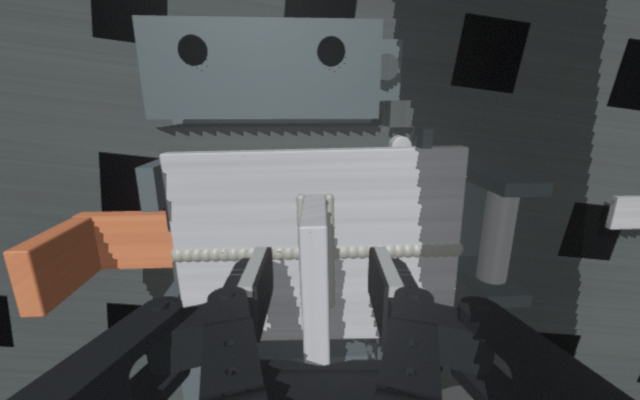

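```bash
python3 -m handwheel '[[0,0,0,0,0,0],[0,0,0,0,0,0],[0,0,0,0,0,0],[0,0,0,0,0,0]]' 1 60
python3 -m handwheel '[[0,0.01,-0.2,0,0,0],[0,0.012,-0.3,0,0,0],[0,0.02,-0.4,0,0,0],[0,0,0,0,0,0]]'
python3 -m handwheel '[[0,0.03,-0.5,0,0,0],[0,0.05,-0.9,0,0,0],[0,0.05,-0.9,0,0,0],[0,0.05,-0.9,0,0,0],[0,0,0,0.0095,0,0],[0,0,0,0,0,0]]'
python3 - <<'E'
from h import *
import pickle
s=st(); plan([0.653,-0.228,0.15],rpy=[np.pi,0,np.pi])
f=bot.grab_frame("wrist"); save(f,"w25.png")
E
```

```text
clock: 45.18
position: [0.5648, 0.0619, 0.0757]
tool_rot: [3.081, 0.002, -3.023]
force: [-1.4, -0.8, 6.3]
grip_width: 0.0092
clock: 45.68
position: [0.5649, 0.0617, 0.0987]
tool_rot: [3.081, 0.002, -3.023]
force: [0.6, 0.3, -5.5]
grip_width: 0.0092
clock: 46.42
position: [0.5643, 0.0626, 0.1785]
tool_rot: [3.141, 0.001, -3.021]
force: [-0.4, 0.3, -5.3]
grip_width: 0.0088
clk 46.42 pos [0.5643 0.0626 0.1785] rpy [ 3.1406e+00  1.1000e-03 -3.0207e+00] F [-0.4  0.3 -5.3] M [ 0.1 -0.1 -0. ] w 0.0088
shift mm [ -53.  -299.2   28.2] rows 12 frac/row [-0.177 -0.997  0.094]
turn deg [0.06 0.06 6.93] rows 1 frac/row [0.00018 0.00016 0.01924]
 after turn shift: mm [ -88.7 -290.6   28.5]
```

View pics/w25.png

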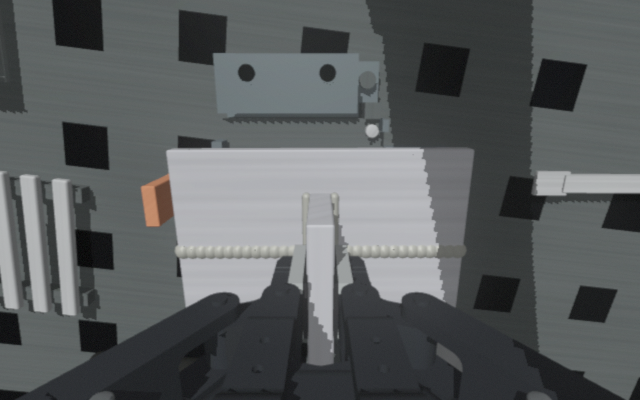

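```bash
python3 -m handwheel '[[0,0,0,0,0,0.0193],[-0.3,-0.97,0,0,0,0],[-0.3,-0.97,0,0,0,0],[-0.3,-0.97,0,0,0,0],[-0.3,-0.97,0,0,0,0],[-0.3,-0.97,0,0,0,0],[-0.3,-0.97,0,0,0,0],[-0.3,-0.97,0,0,0,0]]' |head -2
python3 -m handwheel '[[-0.3,-0.97,0,0,0,0],[-0.3,-0.97,0,0,0,0],[-0.3,-0.97,0,0,0,0],[-0.3,-0.97,0,0,0,0],[-0.3,-0.97,0,0,0,0],[0,0,0,0,0,0]]'
python3 - <<'E'
from h import *
import pickle
s=st(); print(np.round(s["qpos"],2));plan([0.653,-0.228,0.05],rpy=[np.pi,0,np.pi])
f=bot.grab_frame("wrist"); save(f,"w26.png")
E
```

```text
clock: 47.48
position: [0.6163, -0.1098, 0.1775]
clock: 48.22
position: [0.6533, -0.2328, 0.1772]
tool_rot: [3.141, -0.0, 3.136]
force: [-0.2, 0.7, -4.4]
grip_width: 0.0094
clk 48.23 pos [ 0.6533 -0.2328  0.1772] rpy [ 3.1412 -0.      3.1364] F [-0.2  0.7 -4.4] M [-0. -0.  0.] w 0.0094
[ 0.22  0.69  0.06  1.45 -0.05  1.    1.86]
shift mm [  0.3   4.8 127.2] rows 6 frac/row [0.002 0.032 0.848]
turn deg [ 0.03 -0.   -0.3 ] rows 1 frac/row [ 7.0e-05 -0.0e+00 -8.3e-04]
 after turn shift: mm [  0.3   4.8 127.2]
```

View pics/w26.png

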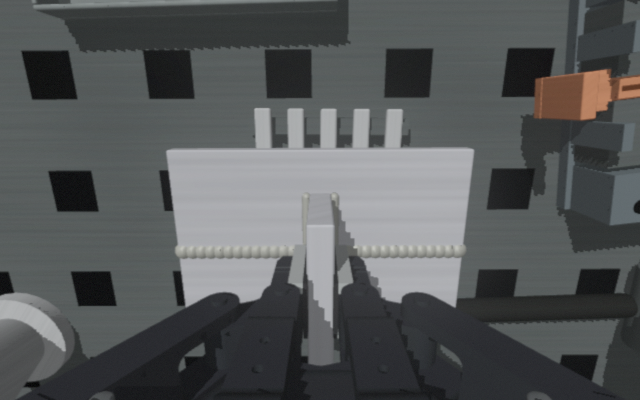

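```bash
python3 -m handwheel '[[0,0.19,0.9,0,0,-0.0008],[0,0,0.95,0,0,0],[0,0,0.95,0,0,0],[0,0,0.95,0,0,0],[0,0,0.8,0,0,0],[0,0,0.45,0,0,0],[0,0,0,0,0,0]]'
python3 -m handwheel '[[0,0,0.12,0,0,0],[0,0,0.12,0,0,0],[0,0,0,0,0,0]]'
python3 -m handwheel '[[0,0,0.06,0,0,0],[0,0,0,0,0,0]]'
```

```text
clock: 49.15
position: [0.6536, -0.2248, 0.0522]
tool_rot: [3.141, -0.0, -3.139]
force: [-0.2, -0.3, -3.8]
grip_width: 0.0093
clock: 49.52
position: [0.6538, -0.225, 0.0468]
tool_rot: [3.141, 0.001, -3.139]
force: [0.1, -0.7, -3.9]
grip_width: 0.0089
clock: 49.78
position: [0.6538, -0.225, 0.0452]
tool_rot: [3.141, 0.0, -3.139]
force: [-0.1, 0.2, -4.8]
grip_width: 0.0095
```

```bash
python3 -m handwheel '[[0,0,0.06,0,0,0],[0,0,0,0,0,0]]'
python3 -m handwheel '[[0,0,0.06,0,0,0],[0,0,0,0,0,0]]'
python3 -m handwheel '[[0,0,0.04,0,0,0],[0,0,0,0,0,0]]'
```

```text
clock: 50.02
position: [0.6538, -0.225, 0.0436]
tool_rot: [3.141, 0.0, -3.139]
force: [0.3, -0.2, -5.1]
grip_width: 0.0089
clock: 50.28
position: [0.6537, -0.225, 0.0421]
tool_rot: [3.141, 0.0, -3.139]
force: [-0.7, 1.2, -5.2]
grip_width: 0.0092
clock: 50.52
position: [0.6539, -0.2251, 0.0417]
tool_rot: [3.141, 0.001, -3.139]
force: [-4.2, 1.0, 4.5]
grip_width: 0.0091
```

```bash
python3 -m handwheel '[[0,0,0,0,0,0],[0,0,0,0,0,0]]' 0.3
python3 -m handwheel '[[0,0,-0.5,0,0,0],[0,0,-0.9,0,0,0],[0,0,-0.95,0,0,0],[0,0,-0.95,0,0,0],[0,0,-0.95,0,0,0],[0,0,-0.95,0,0,0],[0,0,-0.95,0,0,0],[0,0,0,0,0,0]]'
python3 - <<'E'
from h import *
import pickle
s=st(); print(np.round(s["qpos"],2));plan([0.5782,-0.0568,0.19],186.78)
f=bot.grab_frame("wrist"); save(f,"w27.png")
f=bot.grab_frame("side"); cv2.imwrite("pics/s27.png",cv2.resize(f["pixels"][100:250,240:480],None,fx=3.3,fy=3.3))
E
```

```text
clock: 50.78
position: [0.6541, -0.2251, 0.0414]
tool_rot: [3.141, 0.001, -3.139]
force: [0.3, -0.4, -0.1]
grip_width: 0.0298
clock: 51.78
position: [0.6548, -0.2256, 0.1987]
tool_rot: [-3.141, 0.005, -3.139]
force: [0.9, 0.4, -0.2]
grip_width: 0.0299
clk 51.77 pos [ 0.6548 -0.2256  0.1987] rpy [-3.141   0.0051 -3.1391] F [ 0.9  0.4 -0.2] M [ 0. -0. -0.] w 0.0299
[ 0.21  0.66  0.06  1.44 -0.05  1.03  1.85]
shift mm [ 76.2 169.    8.2] rows 7 frac/row [0.435 0.965 0.047]
turn deg [-0.05  0.29 -6.64] rows 1 frac/row [-0.00014  0.0008  -0.01844]
 after turn shift: mm [ 56.1 176.6   8.7]
```

View pics/w27.png

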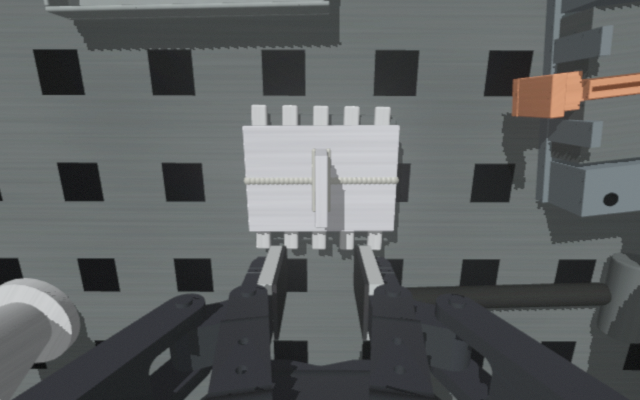

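View pics/s27.png

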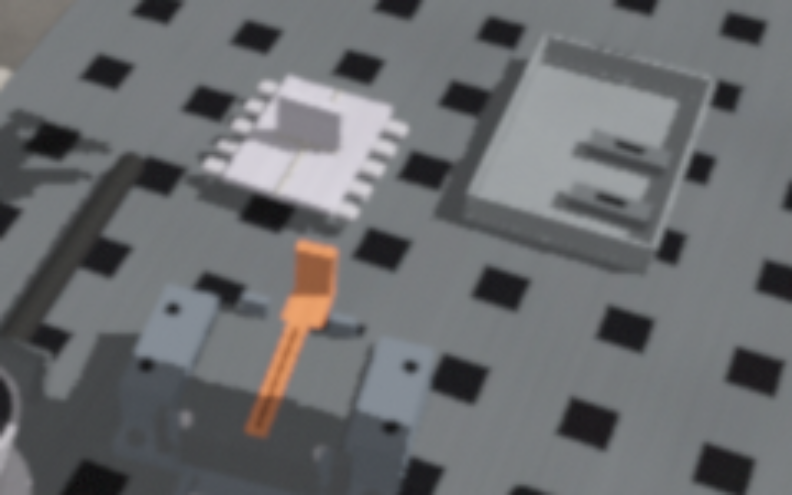

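```bash
python3 -m handwheel '[[0,0,0,0,0.0008,-0.0184],[0.28,0.88,0.1,0,0,0],[0.28,0.88,0.1,0,0,0],[0.28,0.88,0.1,0,0,0],[0.28,0.88,0.1,0,0,0],[0.28,0.88,0.1,0,0,0],[0.28,0.88,0.1,0,0,0],[0.28,0.88,0.1,0,0,0]]' |head -2
python3 -m handwheel '[[0.28,0.88,0.1,0,0,0],[0,0,0.8,0,0,0],[0,0,0.8,0,0,0],[0,0,0,0,0,0]]'
python3 - <<'E'
from h import *
import pickle
s=st(); plan([0.5782,-0.0568,0.05],186.78)
f=bot.grab_frame("wrist"); save(f,"w28.png"); pickle.dump(f,open("w28.pkl","wb"))
E
```

```text
clock: 52.88
position: [0.5861, -0.0771, 0.1775]
clock: 53.38
position: [0.5761, -0.0564, 0.1343]
tool_rot: [3.14, -0.007, -3.023]
force: [-0.3, -0.1, 0.8]
grip_width: 0.03
clk 53.38 pos [ 0.5761 -0.0564  0.1343] rpy [ 3.1404 -0.0067 -3.023 ] F [-0.3 -0.1  0.8] M [ 0. -0. -0.] w 0.03
shift mm [-2.6 -0.8 84.3] rows 4 frac/row [-0.026 -0.008  0.843]
turn deg [ 0.07 -0.39  0.02] rows 1 frac/row [ 2.00e-04 -1.07e-03  4.00e-05]
 after turn shift: mm [-2.  -0.7 84.3]
```

View pics/w28.png

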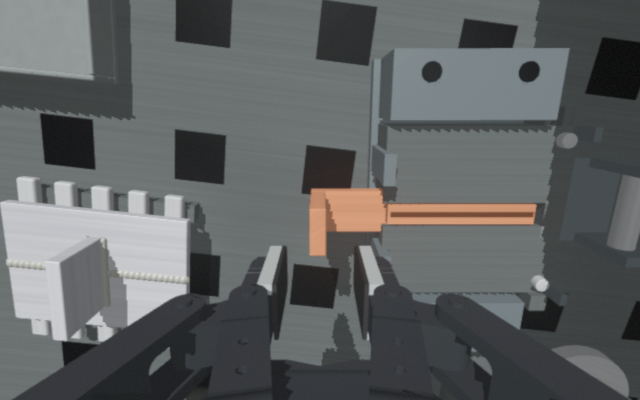

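Run:
```python
from pry import *
import pickle
f=pickle.load(open("w28.pkl","rb"))
cv2.imwrite("pics/w28z.png",cv2.resize(f["pixels"][165:275,290:430],None,fx=5,fy=5,interpolation=cv2.INTER_CUBIC))
c,sn=np.cos(q[2]),np.sin(q[2])
for u,v,z in [(386,214,.0495),(536,213.5,.0495),(310,207,.086),(326,207,.086),(310,254,.086),(326,254,.086)]:
    d=onz(f,(u,v),z)-[q[0],q[1],0]; print(np.round([c*d[0]+sn*d[1],-sn*d[0]+c*d[1]],4))
```

```text
[-0.     -0.0733]
[-0.0002  0.0303]
[-0.0157 -0.1247]
[-0.0157 -0.1155]
[ 0.0136 -0.125 ]
[ 0.0136 -0.1154]
```

View pics/w28z.png

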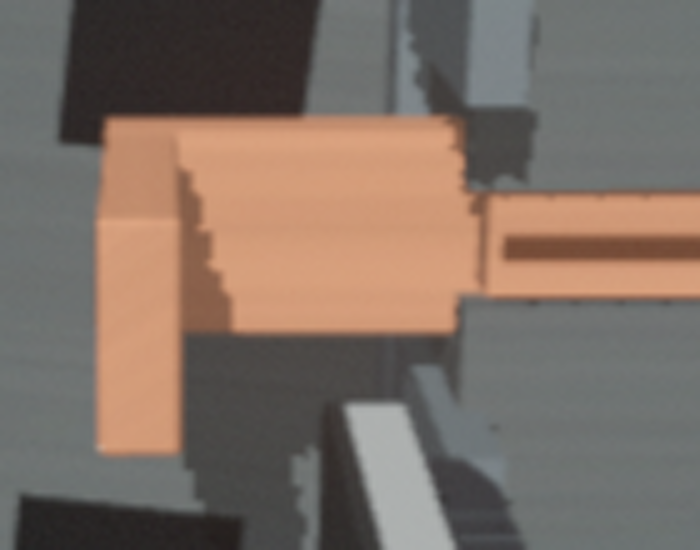

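```bash
python3 -m handwheel '[[-0.08,-0.03,0.8,0.0002,-0.0011,0],[0,0,0.8,0,0,0],[0,0,0.8,0,0,0],[0,0,0.6,0,0,0],[0,0,0.35,0,0,0],[0,0,0,0,0,0]]'
python3 -c "
from h import *
st();plan([0.5782,-0.0568,0.05],186.78)"
```

```text
clock: 54.18
position: [0.5792, -0.0574, 0.0515]
tool_rot: [-3.141, 0.002, -3.023]
force: [0.4, -0.6, 0.3]
grip_width: 0.0297
clk 54.17 pos [ 0.5792 -0.0574  0.0515] rpy [-3.1413e+00  2.1000e-03 -3.0233e+00] F [ 0.4 -0.6  0.3] M [-0.  -0.1  0. ] w 0.0297
shift mm [0.9 0.7 1.5] rows 1 frac/row [0.036 0.029 0.061]
turn deg [-0.02  0.12 -0.  ] rows 1 frac/row [-5.0e-05  3.4e-04 -1.0e-05]
 after turn shift: mm [0.9 0.7 1.5]
```

```bash
python3 -m handwheel '[[0,0.03,0,0,0,0],[0,0,0,0,0,0],[0,0,0,0,0,0],[0,0,0,0,0,0]]' 1 100
python3 -m handwheel '[[0,-0.2,0,0,0,0],[0,-0.2,0,0,0,0],[0,0,0,0,0,0]]'
python3 -m handwheel '[[0,-0.3,0,0,0,0],[0,-0.3,0,0,0,0],[0,0,0,0,0,0]]'
```

```text
clock: 54.68
position: [0.5796, -0.0568, 0.0523]
tool_rot: [-3.141, 0.004, -3.023]
force: [-1.1, -0.6, 7.4]
grip_width: 0.0084
clock: 55.05
position: [0.5807, -0.0665, 0.0521]
tool_rot: [-3.142, 0.003, -3.023]
force: [-0.8, 1.5, 6.2]
grip_width: 0.0083
clock: 55.42
position: [0.5824, -0.0819, 0.052]
tool_rot: [-3.141, 0.003, -3.024]
force: [-0.3, -1.5, 7.1]
grip_width: 0.0085
```

```bash
python3 -m handwheel '[[0,-0.4,-0.01,0,0,0],[0,-0.5,0,0,0,0],[0,-0.5,0,0,0,0],[0,0,0,0,0,0]]'
python3 -m handwheel '[[0,-0.5,0,0,0,0],[0,-0.5,0,0,0,0],[0,-0.5,0,0,0,0],[0,-0.4,0,0,0,0],[0,-0.2,0,0,0,0],[0,0,0,0,0,0]]'
python3 - <<'E'
from pry import *
s=st(); c,sn=np.cos(q[2]),np.sin(q[2]); d=np.array(s["position"])-[q[0],q[1],0]; print(np.round([c*d[0]+sn*d[1],-sn*d[0]+c*d[1]],4))
f=bot.grab_frame("wrist"); save(f,"w29.png")
f=bot.grab_frame("side"); cv2.imwrite("pics/s29.png",cv2.resize(f["pixels"][100:250,240:480],None,fx=3.3,fy=3.3))
E
```

```text
clock: 55.92
position: [0.5862, -0.1187, 0.052]
tool_rot: [-3.14, 0.003, -3.026]
force: [-0.5, -4.7, 2.5]
grip_width: 0.0086
clock: 56.68
position: [0.5922, -0.1689, 0.0517]
tool_rot: [-3.141, 0.002, -3.024]
force: [0.9, 0.5, -5.9]
grip_width: 0.0088
clk 56.67 pos [ 0.5922 -0.1689  0.0517] rpy [-3.1411e+00  2.2000e-03 -3.0239e+00] F [ 0.9  0.5 -5.9] M [-0.3 -0.  -0. ] w 0.0088
[ 0.0007 -0.2331]
```

View pics/w29.png

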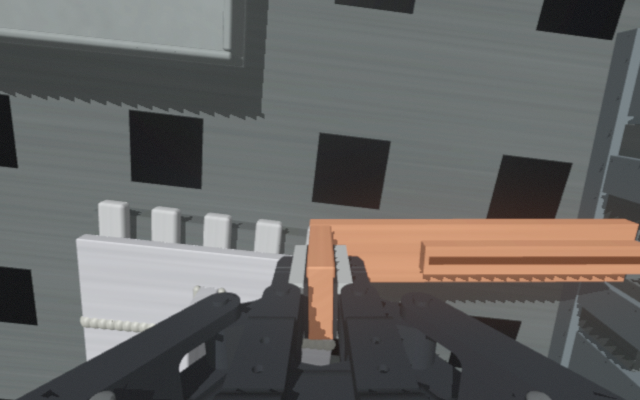

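View pics/s29.png

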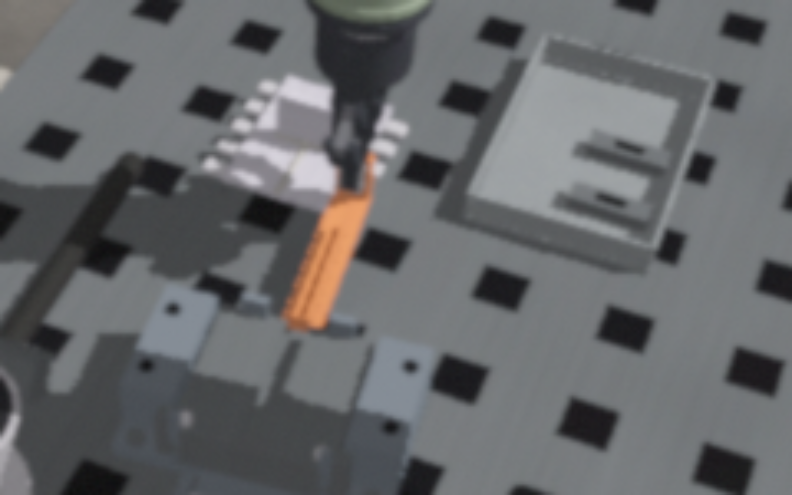

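```bash
python3 -m handwheel '[[0,0,-0.3,0,0,0],[0,0,-0.7,0,0,0],[0,0,-0.8,0,0,0],[0,0,-0.8,0,0,0],[0,0,-0.7,0,0,0],[0,0,0,0,0,0.0188],[0,0,0,0,0,0]]'
python3 - <<'E'
from h import *
s=st(); print(np.round(s["qpos"],2)); plan([0.472,-0.395,0.135],180)
E
```

```text
clock: 57.65
position: [0.5924, -0.1683, 0.1354]
tool_rot: [-3.141, 0.003, -3.141]
force: [-0.4, 0.3, -5.7]
grip_width: 0.0085
clk 57.65 pos [ 0.5924 -0.1683  0.1354] rpy [-3.1412  0.0033 -3.1409] F [-0.4  0.3 -5.7] M [-0.4  0.1  0. ] w 0.0085
[ 0.16  0.62  0.03  1.71 -0.02  0.81  1.77]
shift mm [ 120.6 -226.6    0. ] rows 10 frac/row [ 0.482 -0.906  0.   ]
turn deg [-0.02  0.19  0.04] rows 1 frac/row [-6.0e-05  5.2e-04  1.2e-04]
 after turn shift: mm [ 120.4 -226.7    0.4]
```

```bash
python3 -m handwheel '[[0.3,-0.5,0,0,0.0005,0],[0.5,-0.94,0,0,0,0],[0.5,-0.94,0,0,0,0],[0.5,-0.94,0,0,0,0],[0.5,-0.94,0,0,0,0],[0.5,-0.94,0,0,0,0],[0.5,-0.94,0,0,0,0],[0.5,-0.94,0,0,0,0]]' |head -2
python3 -m handwheel '[[0.5,-0.94,0,0,0,0],[0.5,-0.94,0,0,0,0],[0,0,0,0,0,0],[0,0,0,0,0,0]]'
python3 - <<'E'
from h import *
s=st(); print(np.round(s["qpos"],2)); plan([0.472,-0.395,0.024],180)
f=bot.grab_frame("wrist"); save(f,"w30.png")
f=bot.grab_frame("side"); cv2.imwrite("pics/s30.png",cv2.resize(f["pixels"][80:230,300:500],None,fx=4,fy=4,interpolation=cv2.INTER_CUBIC))
E
```

```text
clock: 58.65
position: [0.4959, -0.347, 0.1344]
clock: 59.15
position: [0.4718, -0.3925, 0.1344]
tool_rot: [3.141, -0.001, -3.141]
force: [0.4, 0.4, -6.4]
grip_width: 0.0087
clk 59.15 pos [ 0.4718 -0.3925  0.1344] rpy [ 3.1412e+00 -9.0000e-04 -3.1407e+00] F [ 0.4  0.4 -6.4] M [-0.3 -0.  -0. ] w 0.0087
[ 0.58  0.62  0.03  1.72 -0.02  0.81  2.19]
shift mm [ -0.3  -2.5 110.4] rows 5 frac/row [-0.002 -0.02   0.883]
turn deg [ 0.02 -0.05  0.05] rows 1 frac/row [ 6.0e-05 -1.4e-04  1.4e-04]
 after turn shift: mm [ -0.2  -2.5 110.4]
```

View pics/w30.png

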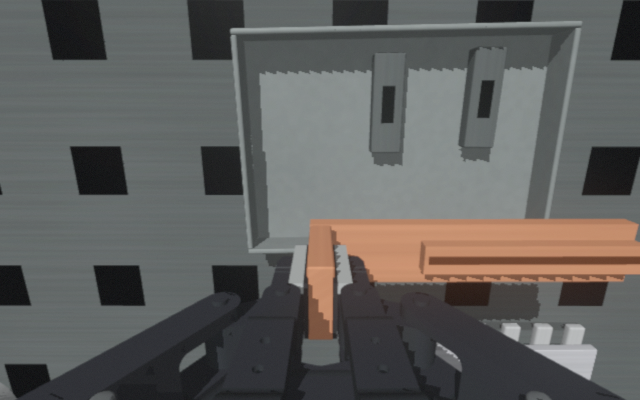

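View pics/s30.png

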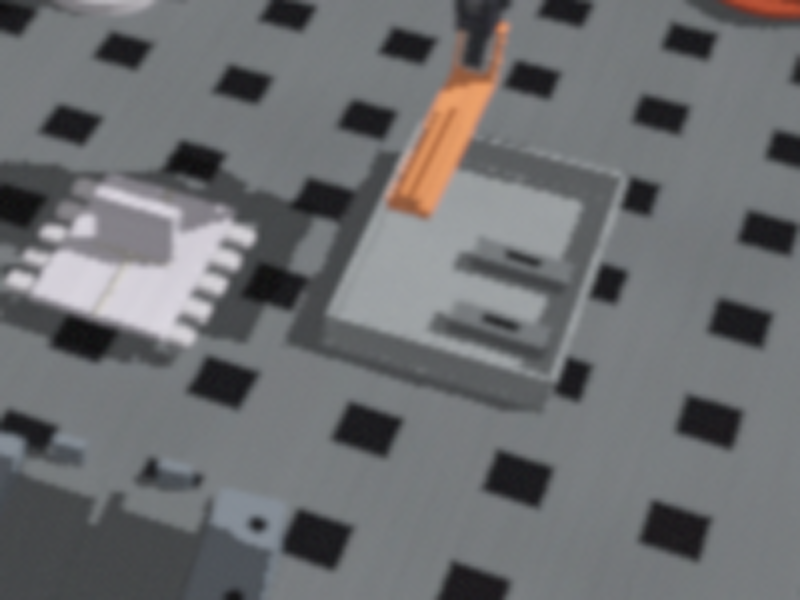

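```bash
python3 -m handwheel '[[0,-0.08,0.7,0,0,0],[0,0,0.9,0,0,0],[0,0,0.9,0,0,0],[0,0,0.9,0,0,0],[0,0,0.5,0,0,0],[0,0,0.2,0,0,0],[0,0,0,0,0,0]]'
python3 -m handwheel '[[0,0,0.1,0,0,0],[0,0,0.06,0,0,0],[0,0,0,0,0,0]]'
python3 -m handwheel '[[0,0,0.06,0,0,0],[0,0,0,0,0,0]]'
```

```text
clock: 60.12
position: [0.4723, -0.3944, 0.032]
tool_rot: [-3.142, -0.001, -3.141]
force: [1.4, -0.2, -5.3]
grip_width: 0.009
clock: 60.5
position: [0.4722, -0.3944, 0.0281]
tool_rot: [-3.141, -0.0, -3.141]
force: [0.4, -0.3, -5.9]
grip_width: 0.0087
clock: 60.75
position: [0.4722, -0.3944, 0.0264]
tool_rot: [-3.142, -0.001, -3.141]
force: [0.6, -1.9, -7.2]
grip_width: 0.0088
```

```bash
python3 -m handwheel '[[0,0,0.06,0,0,0],[0,0,0,0,0,0]]' |sed -n 2,4p
python3 -m handwheel '[[0,0,0.06,0,0,0],[0,0,0,0,0,0]]'|sed -n 2,4p
python3 -m handwheel '[[0,0,0.04,0,0,0],[0,0,0,0,0,0]]'|sed -n 2,4p
```

```text
position: [0.4721, -0.3944, 0.0248]
tool_rot: [3.142, -0.001, -3.141]
force: [-0.2, 0.1, -6.4]
position: [0.4722, -0.3944, 0.0234]
tool_rot: [3.142, -0.001, -3.141]
force: [0.1, 0.1, -6.1]
position: [0.4722, -0.3945, 0.0226]
tool_rot: [-3.141, -0.0, -3.141]
force: [0.3, -0.3, -2.7]
```

```bash
python3 -m handwheel '[[0,0,0.02,0,0,0],[0,0,0,0,0,0]]'|sed -n 2,4p
python3 -m handwheel '[[0,0,0,0,0,0],[0,0,0,0,0,0],[0,0,0,0,0,0]]' 0.45 40
python3 -m handwheel '[[0,0,-0.3,0,0,0],[0,0,-0.7,0,0,0],[0,0,-0.9,0,0,0],[0,0,-0.95,0,0,0],[0,0,-0.95,0,0,0],[0,0,-0.95,0,0,0],[0,0,-0.95,0,0,0],[0,0,0,0,0,0]]'
python3 - <<'E'
from h import *
import pickle
st()
f=bot.grab_frame("wrist"); save(f,"w31.png"); pickle.dump(f,open("w31.pkl","wb"))
f=bot.grab_frame("side"); save(f,"s31.png"); pickle.dump(f,open("s31.pkl","wb"))
f=bot.grab_frame("top"); save(f,"t31.png"); pickle.dump(f,open("t31.pkl","wb"))
E
```

```text
position: [0.4723, -0.3946, 0.0225]
tool_rot: [-3.141, -0.0, -3.142]
force: [-2.9, 1.0, 6.5]
clock: 62.12
position: [0.4723, -0.3944, 0.022]
tool_rot: [-3.142, -0.0, -3.141]
force: [-0.3, 0.5, 0.3]
grip_width: 0.0236
clock: 63.12
position: [0.473, -0.3951, 0.1674]
tool_rot: [-3.139, 0.003, -3.142]
force: [0.3, 0.1, -0.2]
grip_width: 0.0231
clk 63.12 pos [ 0.473  -0.3951  0.1674] rpy [-3.1392e+00  2.7000e-03 -3.1416e+00] F [ 0.3  0.1 -0.2] M [ 0.  0. -0.] w 0.0231
```

View pics/w31.png

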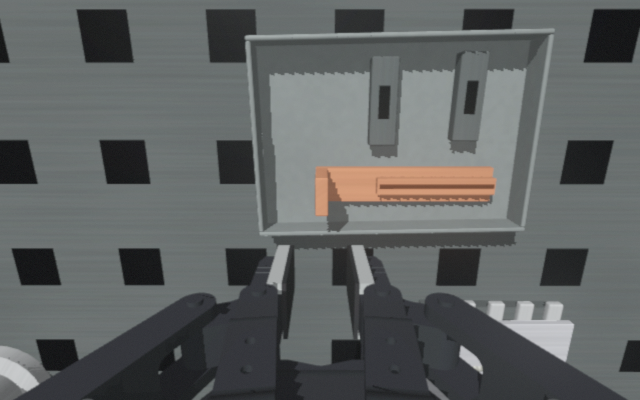

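View pics/s31.png

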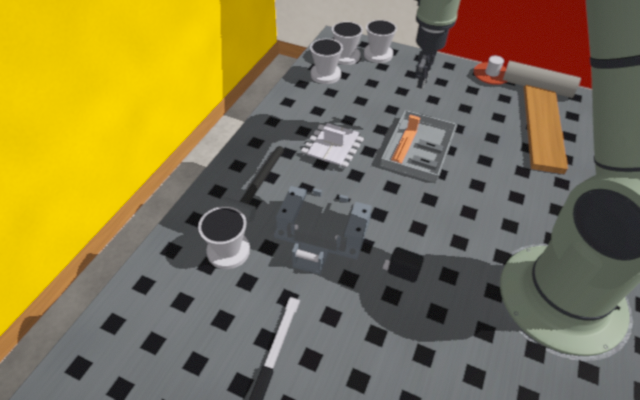

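View pics/t31.png

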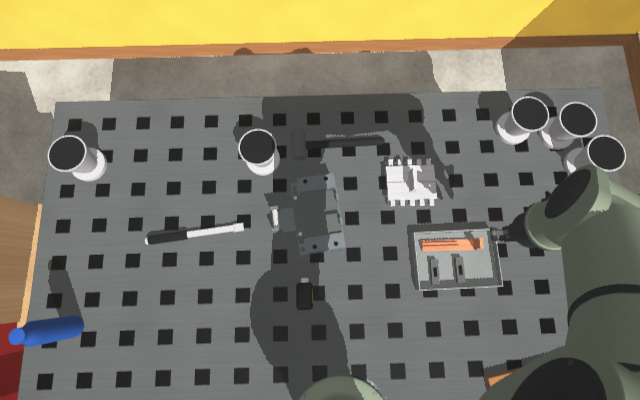

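Run:
```python
from h import *
import pickle
f=pickle.load(open("t31.pkl","rb")); s=pickle.load(open("s31.pkl","rb"))
J=np.array([.564,.0624])
t=onz(f,(243,226.5),.012); g=onz(f,(168,237),.02); print("tip",t,np.linalg.norm(t[:2]-J),"grip",g,np.linalg.norm(g[:2]-J))
for a in ["bracket","backing_bar","cone","hammer","tape"]:
    r=bot.trace(bot.grab_frame("top"),a); print(a,[(round(x["score"],2),np.round(x["point"],1).tolist(),np.round(onz(f,x["point"],.03),3).tolist()) for x in r[:2]])
bot.job_done(); st()
```

```text
tip [0.53853132 0.25820244 0.012     ] 0.1974518910690689 grip [0.51351986 0.46662248 0.02      ] 0.4073623193598475
bracket []
backing_bar [(0.69, [454.5, 247.2], [0.461, -0.331, 0.03])]
cone [(0.86, [257.0, 152.7], [0.752, 0.217, 0.03]), (0.62, [304.5, 293.9], [0.347, 0.086, 0.03])]
hammer [(0.57, [319.2, 145.8], [0.768, 0.035, 0.03])]
tape [(0.65, [303.9, 296.2], [0.341, 0.088, 0.03])]
the job is handed in; nothing more can be done
the job is handed in; nothing more can be done
```

The jig is stripped and the job is handed in at about 63 s on the robot's clock; no verdict was reported.

**What I did**
- **Straps:** only two were present (strap 2 and strap 4), and both went into the tray.
- **Bracket:** I levered it over the heel bar until both plungers snapped in under the plate, put the pry bar down clear, and set the bracket on the rack.
- **Copper bar:** I drew it level out of its slot by the tab and laid it in the tray with the straps, tab upward.
- **Pry bar knock:** it had been knocked aside before I picked it up, so I measured its position again first.

**Last checks**
- **Tray:** the pictures show both straps and the copper bar lying inside, with the copper bar upright.
- **Bracket:** it lies flat on the rack; I released it with the gripper about 3 mm from the rack's measured centre.
- **Pry bar:** it is flat on the bench, with the tip about 0.20 m and the grip about 0.41 m from the jig centre.
- **Hammer, cone and tape:** all three are within a few pixels of their starting places in the top view.
- **Gripper:** it is clear of everything, and the measured force is about zero.

**Checks that failed or disagreed**
- **Bracket detection:** the last network search of the top view did not find the bracket, so its placing rests on the pictures and the gripper position at release.
- **Levering force:** the wrist force while prying was well below the roughly 13 N I expected. I confirmed the lift and the plunger snap from the side and top pictures instead. I had no direct reading of the contact forces that step 2 is judged on.

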